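# Slide a bracket onto a fixture's dowel and clamp it

## Task

The bracket lies loose on the bed of the blue drilling fixture: slide it along the bed under the bridge, without lifting it off the bed, and nudge it until its hole drops over the brass dowel and it lies flat and straight along the bed. Then wind the T-handle clockwise (seen from above), half turn by half turn, until it comes to its stop and the clamp pad presses on the bracket. Leave the things standing round the fixture where they are.

Things in the scene. Friction and masses are not known exactly. Their poses are not given: they have to be found in the camera images.
- fixture: drilling fixture bolted to the bench: steel bed 205x150x15 mm, x = -125 to +80 mm and y = -75 to +75 mm of its own frame, its top at z = 15 mm, with a blue bridge over its far half, open to the front (-x). Origin at bench level; x runs along the bed from the open front to the dowel, z up. It does not move
- bridge_edge (a point): middle of the lower front edge of the bridge's top plate, fixture frame (-15, 0, 130) mm. Top plate 14 mm thick, 150 mm wide, x = -15 to +75 mm, 115 mm above the bed, on side posts at y = +-62 to +-75 mm, x = 30 to 75 mm. The clamp spindle hangs from it
- spindle: clamp spindle, 12 mm thick, hanging down through the bridge at fixture x = 20, y = 0 mm, with a pad 18 mm across and 8 mm thick at its foot; moved up and down only by turning the T-handle. Origin at the centre of the pad's underside, 23 mm above the bed at T-handle angle 0; z up
- bracket: the bracket as a whole: base plate, lug and nose as told for its points; origin at the underside, 30 mm behind the hole, axes as theirs
- dowel (a point): foot of the brass locating dowel, on its axis at the height of the bed surface (fixture frame x = 45, y = 0, z = 15 mm; axes as the fixture's). Polished, oiled dowel 10 mm thick, straight for 2.5 mm, then tapering to 5 mm at its tip 6 mm above the bed
- bracket_lug (a point): centre of the upright lug of the loose aluminium bracket (0.25 to 0.5 kg); grip it across its 10 mm thickness. The lug is 34 mm long and rises 33 mm from the 12 mm thick base plate. Axes are the bracket's: x from lug to nose, y across the lug, z up. This point lies 28 mm above the bracket's underside, 65 mm behind the hole, 20 mm ahead of the base plate's rear edge
- bracket_nose (a point): middle of the lower edge of the bracket's nose, 39 mm ahead of the hole, same axes. The base plate is 100x50x12 mm; ahead of it the nose turns up at 17 degrees for 24 mm, its lower edge 7.5 mm above the bed, so that it rides up over the dowel when the bracket is pushed on
- bracket_hole (a point): centre of the bracket's hole at the underside; hole 14 mm across, right through. Same axes as the lug's point. It is at bed height when the bracket is flat
- tee (a joint): turn of the T-handle, rad: starts between 0 and 0.9, grows as it is turned clockwise seen from above, stop at 6.3 (it may spring back to about 6.2 when let go). The screw sinks 1.8 mm per rad and the pad meets the seated bracket at about 6.1; the thread has about 0.06 N m of friction and stays where it is left
- tee_center (a point): centre of the T-handle's cross bar, on the screw's axis, about 201 mm above the bench at 0 and 11 mm lower at the stop. Bar 10 mm thick and 94 mm long between the centres of its end balls (16 mm across), lying level; the hub is 22 mm across, 26 mm tall, half of it above the bar's centre line
- tee_red (a point): centre of the red ball at one end of the cross bar, 47 mm from the axis; at T-handle angle 0 it lies towards the fixture's +y
- tee_black (a point): centre of the black ball at the other end of the cross bar, 47 mm from the axis
- oil_can: green pump oil can with a bent spout, 62x72x123 mm, standing loose beside the fixture; origin at the centre of its underside
- step_block: dark grey stepped clamping block, 50x60x78 mm, standing loose beside the fixture; origin at the centre of its underside
- cast_boss_0: small dark round casting, 50x50x30 mm, loose on the bench beside the fixture; origin at the centre of its underside
- cast_boss_1: second small dark round casting, 50x50x30 mm, loose on the bench beside the fixture; origin at the centre of its underside
- deburr_tool: blue-handled deburring tool, 16x118x17 mm, lying loose on the bench beside the fixture; origin at the centre of its underside
There are look-alikes about, which are no part of the job. What is shaped like the bracket but brown is not meant.

How it is judged:
On the way:
1. the bracket's hole has dropped over the dowel and it lies flat and straight on the bed (horizontal distance between bracket_hole and dowel below 0.004 m and z of bracket_hole in the frame of dowel below 0.0025 m and angle between bracket_hole's own z axis and vertical below 0.05 rad and angle between the x axis of bracket_hole and the x axis of fixture, either way round below 0.17 rad), for 0.2 s.
At the end, for the whole second after the job is handed in: hole within 4 mm of the dowel's axis, its underside within 2.5 mm of the bed, bracket tilted less than 0.05 rad and within 0.17 rad of the bed's direction; T-handle turned beyond 6.0 rad (stop at 6.3) and at rest, the clamp pad pressing on the bracket with more than 5 N (all of step 1 and value of joint tee above 6 rad and contact force between spindle and bracket above 5 N and velocity of joint tee below 0.1 rad/s); the robot touches nothing.
It fails at once if the bracket is lifted off the bed (hole or lug more than 25 mm above where it lies on the bed) (z of bracket_hole in the frame of dowel above 0.025 m or z of bracket_lug in the frame of dowel above 0.053 m).
It fails at once if a thing standing round the fixture is moved more than 25 mm (distance of any of oil_can, step_block, cast_boss_0, cast_boss_1, deburr_tool from where it was at the start of the episode above 0.025 m).
It also fails if it takes over 64 s, if anything falls off the work surface, if the arm or the gripper's body presses on something with over 40 N, if the wrist force passes 120 N, or if a joint passes its speed limit or range.

## Robot

A 7-joint arm with a two-finger parallel gripper is mounted at the origin on a cart in front of the work surface, level with it; the furniture and walls round the work are solid. World frame = base frame: x ahead of the robot, y to its left, z up, the work surface at z = 0. Lengths are in m, angles in rad, forces in N, time in s.
With the tool pointing down it reaches from about 0.4 to 0.85 m from the base axis. Payload 4.5 kg.
Tool frame: the origin (TCP) lies on the centre line of the jaws, within the pads' length; the fingertips stand 8 mm ahead of it and the grasp point (between the pads) lies 11 mm behind it; z points along the fingers, x is the direction in which the jaws open and shut, and the axes are right-handed (so a half turn about z gives the same grasp; the last joint's range is limited). The gripper opens to 88 mm and grips with 3 to 60 N. Pads are 18 mm wide; open, the fingers measure 123 mm over their backs; the gripper's body (75 mm by 187 mm) begins 45 mm behind the grasp point.
Start: joints at [-1.263, 0.689, -0.195, 1.565, 0.157, 0.902, -0.215], TCP at [0.169, 0.602, 0.209] pointing down, gripper open.
Joint ranges: [-3.01, 3.01], [-0.46, 2.08], [-1.47, 1.51], [0.13, 2.56], [-1, 4.14], [0.04, 2.09], [-2.66, 2.66]. Speed limits (rad/s): [2.57, 2.57, 3.14, 3.14, 3.14, 3.14, 3.14].

## Interface

Orientations are given as a unit quaternion [x, y, z, w].
In Python, from plant import get_state, snapshot, finish_job, boxes_of, pinpoint gives the robot as it stands.
- The arm moves only by the shell command python3 -m creep 'ROWS' [FORCE]. ROWS is JSON, a list of rows, each an object with "hand": the finger opening in m, from 0 to 0.0881; "slide": the shift along the tool's x, y, z in m, a list of three; "turn": the turn about the tool's z in degrees. A call has 1 to 5 rows; each row shifts and turns the commanded pose from where the row before left it, along the tool's axes as they then stand; what a row does not reach is not made up. A row lasts 1/8 s, in which the tool goes at most 62.5 mm and 10.7 degrees, less where a joint would pass 70% of its speed; a pose out of reach is approached as far as the arm can. A call is refused whole if a number of a shift passes 0.0625 or a number of a turn 10.7, either way. A call with a gripper value outside its range is refused whole. The fingers move at their own pace and stop on an object; FORCE is the grip in N (left out, the last holds). Time passes only in rows, so rows that do not move let the fingers close. It gives the time, the measured TCP pose, the force and the opening at its end, in the units of the state.
- get_state(): the state, without advancing time (a new reading comes with each control period).
- snapshot(name): name is "scene" or "side" or "wrist"; returns a dict with "frame" (480x640x3 uint8, red, green, blue), "depth" (480x640 float32, m along the optical axis (not along the pixel's ray), 0 where there is no reading), "mtx" (3x3 intrinsics, pixels), "camera_from_world" (4x4, takes a point from world to camera coordinates). Camera axes: x right, y down, z forward; pixel columns grow to the right and rows downward; lengths in m; the calibration is good to about 2 mm. A picture is of the moment at which its call begins.
- finish_job(): hands the job in, once; it reports no verdict.
Trained networks look in a picture, given as the dict that the camera call returned (one of the last four; its "shot" number tells which), for a name from the list of things; names that differ only in an ending like _2 or _b are one class to them, and where a whole thing is asked for, a point or a joint stands for the part that bears it (a point fixed in the world has none). Each returns a list of dicts, best first, with "conf" (0 to 1); they miss things now and then, are a little off and sometimes report something else, mostly with a low value. They report only what shows in the picture. A call takes as long as a camera call. They do not tell look-alikes from the thing itself.
- boxes_of(target, picture): "uv" ([column, row] in pixels, amid what is visible of it).
- pinpoint(target, picture): "uv" ([column, row] in pixels: a listed point, or the origin of a listed thing).
The state is a dict: "clock": time; "q": joint angles; "qd": joint speeds; "joint_torque": joint torques, N m; "tool_pos": TCP position; "eef_rot": TCP orientation; "contact_force": force on the tool from outside, world axes, zero at the start; "moment": the same for the moment, N m; "opening": opening from 0.0 (shut) to 1.0 (fully open).
Only numpy, scipy, OpenCV 4.12 (cv2) and the standard library are available. Lean on these libraries where they do the work, as an engineer would, in place of code of your own. Each camera call takes 0.05 s, during which the arm holds its last target.

## Working session

There is one attempt and no reset: what is moved stays moved. The work goes in short steps, Python scripts to look and compute and a shell command to move; the robot and the scene stay as the last step left them, time stands still between calls to the robot, and variables do not carry over. Pictures are saved under pics/ and viewed, and the job is handed in when it is done.

```bash
ls; mkdir -p pics; python3 - <<'E'
from plant import *
import cv2
s=get_state();print(s)
for n in ["scene","side","wrist"]:
    p=snapshot(n);cv2.imwrite(f"pics/{n}0.png",p["frame"][:,:,::-1])
    print(n,p["camera_from_world"].round(3).tolist(),p["mtx"].tolist())
E
```

```text
pics
{'clock': 0.0, 'q': array([-1.26322473,  0.68998686, -0.19450442,  1.5663157 ,  0.15730006,
        0.90250297, -0.21507478]), 'qd': array([ 0.00011201, -0.00099146, -0.00121435,  0.00180281,  0.00070714,
        0.00120191, -0.00057628]), 'joint_torque': array([ 1.02804621e-03, -5.27564120e+01, -1.26722373e+00, -1.53429705e+01,
       -5.28207910e-02,  6.34022610e-03,  1.71828592e-04]), 'tool_pos': array([0.16885211, 0.60105883, 0.20861559]), 'eef_rot': array([ 7.96953047e-01,  6.04040571e-01, -6.82414831e-04,  6.03484694e-04]), 'contact_force': array([-0.30888405,  0.03670836,  0.34796675]), 'moment': array([ 0.01161303, -0.02342432, -0.02230509]), 'opening': 1.0019724429272983}
scene [[-0.518, -0.855, -0.023, 0.35], [-0.497, 0.323, -0.806, 0.388], [0.696, -0.406, -0.592, 0.92], [0.0, 0.0, 0.0, 1.0]] [[535.736638666349, 0.0, 321.0358099236453], [0.0, 535.736638666349, 242.466668839599], [0.0, 0.0, 1.0]]
side [[-0.957, -0.291, -0.02, 0.551], [-0.131, 0.489, -0.862, 0.172], [0.26, -0.822, -0.506, 0.937], [0.0, 0.0, 0.0, 1.0]] [[529.9428608597862, 0.0, 328.9092548514487], [0.0, 529.9428608597862, 238.95938658163865], [0.0, 0.0, 1.0]]
wrist [[0.27, 0.963, -0.001, -0.624], [0.915, -0.256, 0.313, -0.045], [0.301, -0.086, -0.95, 0.391], [0.0, 0.0, 0.0, 1.0]] [[403.1612456491366, 0.0, 321.0969385143402], [0.0, 403.1612456491366, 239.6367098209001], [0.0, 0.0, 1.0]]
```

View pics/scene0.png

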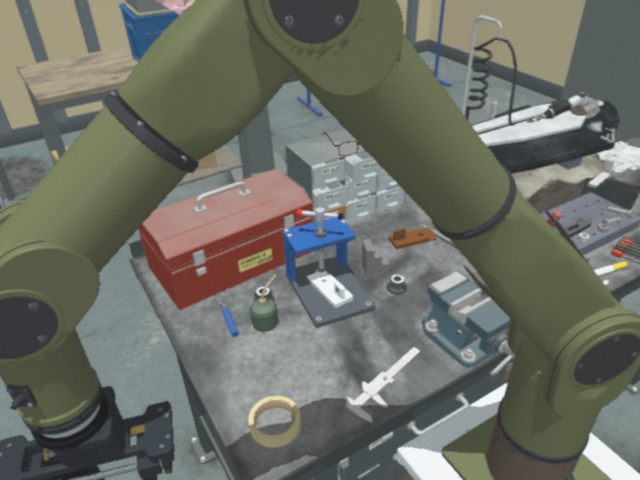

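View pics/side0.png

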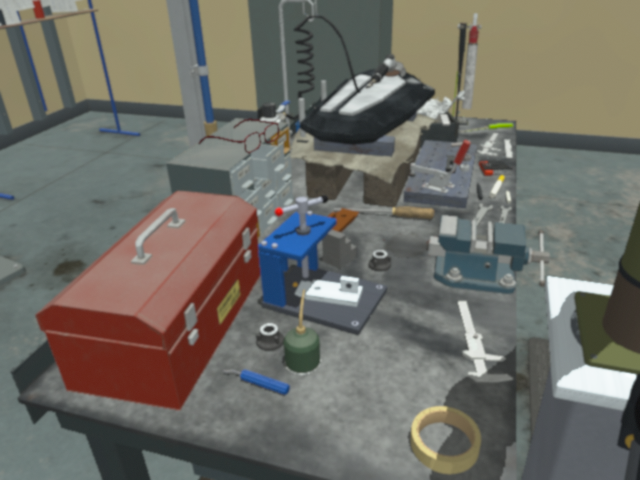

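View pics/wrist0.png

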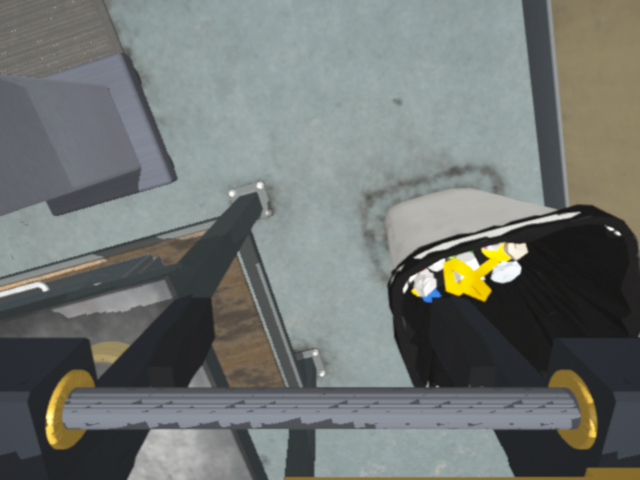

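Scene picture: a silver bracket on the fixture bed at about (330,289). Its brown look-alike lies on the bench at (412,237), and there is a white caliper at (385,380). T-handle bar at (320,212), red ball at (298,212). The silver piece on the bed is the target; I'll crop it and measure.

```bash
cat > h.py <<'E'
from plant import *
import numpy as np, cv2
def w(p,uv,d=None,z=None):
    K=p["mtx"];T=np.linalg.inv(p["camera_from_world"])
    r=np.array([(uv[0]-K[0,2])/K[0,0],(uv[1]-K[1,2])/K[1,1],1.])
    o=T[:3,3];v=T[:3,:3]@r
    if z is not None: d=(z-o[2])/v[2]
    elif d is None: d=p["depth"][int(round(uv[1])),int(round(uv[0]))]
    return o+v*d
def px(p,X):
    c=p["camera_from_world"]@np.append(X,1); q=p["mtx"]@c[:3]; return q[:2]/q[2]
def ray(p,uv):
    K=p["mtx"];T=np.linalg.inv(p["camera_from_world"])
    v=T[:3,:3]@np.array([(uv[0]-K[0,2])/K[0,0],(uv[1]-K[1,2])/K[1,1],1.]);return T[:3,3],v/np.linalg.norm(v)
def tri(rs):
    A=np.zeros((3,3));b=np.zeros(3)
    for o,v in rs:
        P=np.eye(3)-np.outer(v,v);A+=P;b+=P@o
    x=np.linalg.solve(A,b);return x,[np.linalg.norm((np.eye(3)-np.outer(v,v))@(x-o)) for o,v in rs]
def crop(p,c,h,name,k=4):
    x,y=map(int,c);f=p["frame"][max(0,y-h):y+h,max(0,x-int(h*1.33)):x+int(h*1.33),::-1]
    cv2.imwrite("pics/"+name,cv2.resize(f,None,fx=k,fy=k,interpolation=cv2.INTER_CUBIC))
def rot():
    from scipy.spatial.transform import Rotation as R
    return R.from_quat(get_state()["eef_rot"]).as_matrix()
E
python3 - <<'E'
from h import *
P={n:snapshot(n) for n in ["scene","side"]}
for t in ["fixture","bridge_edge","spindle","dowel","bracket","bracket_lug","bracket_nose","bracket_hole","tee_center","tee_red","tee_black","oil_can","step_block","cast_boss_0","deburr_tool"]:
    best=[]
    for n,p in P.items():
        r=pinpoint(t,p)
        for d in r[:3]:
            u=d["uv"];print(t,n,round(d["conf"],2),np.round(u,1),w(p,u).round(3))
        if r: best.append(ray(p,r[0]["uv"]))
    if len(best)==2: x,e=tri(best);print("   TRI",x.round(4),np.round(e,4))
crop(P["scene"],(325,265),60,"c_scene.png",5);crop(P["side"],(320,260),60,"c_side.png",5)
E
```

```text
fixture scene 0.68 [322.6 286.2] [0.571 0.058 0.024]
fixture scene 0.4 [263.8 324.6] [0.53  0.234 0.025]
fixture side 0.79 [314.6 297.3] [0.582 0.072 0.022]
fixture side 0.28 [295.8 287.8] [0.631 0.044 0.016]
   TRI [0.5915 0.046  0.0025] [0.0005 0.0005]
bridge_edge scene 0.89 [327.3 244.9] [0.578 0.038 0.135]
bridge_edge scene 0.4 [372.9 266.7] [ 0.567 -0.086  0.023]
bridge_edge side 0.75 [318.6 241.6] [ 0.65  -0.161  0.003]
bridge_edge side 0.29 [254.8 382.3] [0.61  0.295 0.009]
   TRI [0.5833 0.0351 0.1275] [0.0018 0.0018]
spindle scene 0.7 [320.9 269.9] [0.61  0.039 0.038]
spindle side 0.67 [317.  290.6] [0.582 0.056 0.027]
spindle side 0.6 [305.2 280.8] [0.616 0.028 0.025]
   TRI [0.588  0.0535 0.0413] [0.0148 0.0148]
dowel scene 0.9 [319.1 272.3] [0.621 0.037 0.023]
dowel scene 0.45 [312.4 271.9] [0.642 0.045 0.013]
dowel side 0.7 [298.7 287.5] [0.622 0.051 0.024]
   TRI [0.63   0.0327 0.0117] [0.0022 0.0022]
bracket scene 0.7 [332.1 291. ] [0.542 0.049 0.026]
bracket scene 0.64 [318.3 270.4] [0.633 0.033 0.019]
bracket scene 0.57 [410.8 239.8] [ 0.619 -0.25   0.009]
bracket si
[... 2300 characters left out ...]
k side 0.77 [338.2 260. ] [ 0.575 -0.068  0.022]
step_block side 0.55 [270.5 341.9] [0.621 0.202 0.012]
step_block side 0.33 [276.4 212.1] [0.645 0.077 0.201]
   TRI [ 0.585  -0.103  -0.0028] [0.0012 0.0012]
cast_boss_0 scene 0.73 [262.3 298.8] [0.552 0.222 0.079]
cast_boss_0 scene 0.6 [395.5 288.7] [-0.266  0.547  0.866]
cast_boss_0 scene 0.53 [314.3 271.6] [0.635 0.043 0.018]
cast_boss_0 side 0.93 [268.8 342.3] [0.622 0.206 0.014]
cast_boss_0 side 0.67 [377.5 263.9] [ 0.494 -0.089  0.012]
   TRI [0.6298 0.1916 0.0017] [0.0017 0.0017]
deburr_tool scene 0.62 [229.7 320.9] [0.593 0.29  0.014]
deburr_tool side 0.71 [257.7 379.2] [0.606 0.292 0.014]
   TRI [0.6091 0.2842 0.0012] [0.0029 0.0029]
```

View pics/c_scene.png

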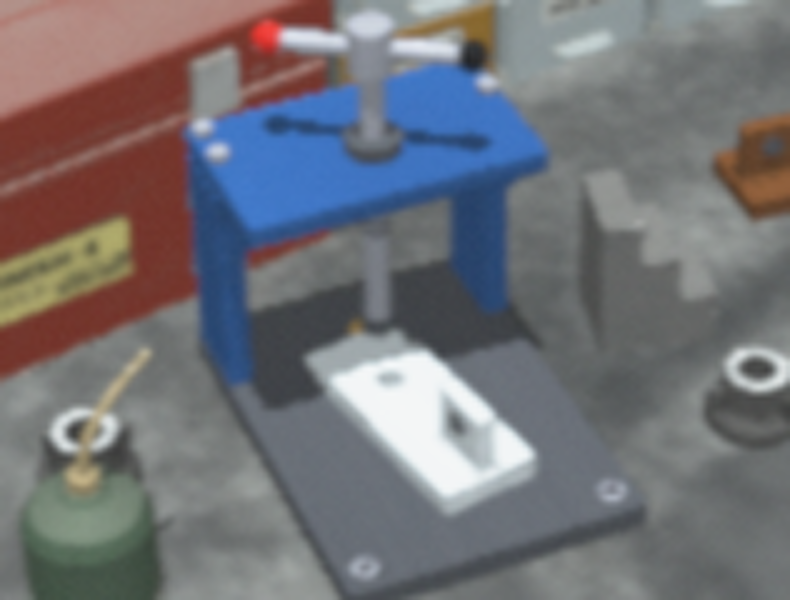

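View pics/c_side.png

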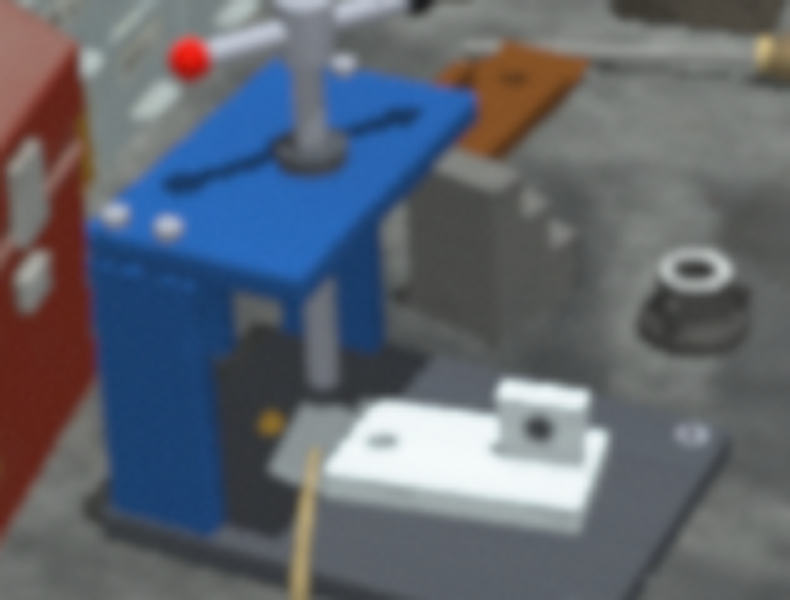

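Confirmed: the silver bracket has its lug near scene (338,289), its hole at (324,281) and its nose ahead of the spindle. The brass dowel is just visible at (317,270). Next I'll fit the fixture and bracket poses.

```bash
cat > fit.py <<'E'
from h import *
from scipy.optimize import least_squares
def fitpose(obs,z0,x0):
    # obs: list of (pic, local xyz m, uv)
    def T(q,L): c,s=np.cos(q[2]),np.sin(q[2]);return np.array([q[0]+c*L[0]-s*L[1],q[1]+s*L[0]+c*L[1],z0+L[2]])
    f=lambda q:np.concatenate([px(p,T(q,L))-uv for p,L,uv in obs])
    r=least_squares(f,x0,loss="soft_l1");return r.x,f(r.x).reshape(-1,2)
E
python3 - <<'E'
from fit import *
P={n:snapshot(n) for n in ["scene","side"]}
m=np.array
S=lambda c:(246+c[0]/5,205+c[1]/5); D=lambda c:(241+c[0]/5,200+c[1]/5)
a=P["scene"];b=P["side"]
F=lambda *v:m(v)/1000
obs=[(a,F(-125,-75,15),S((645,497))),(a,F(-125,75,15),S((345,585))),(a,F(-15,-75,144),S((548,150))),(a,F(-15,75,144),S((255,222))),(a,F(75,75,144),S((187,125))),(a,F(75,-75,144),S((460,65))),
(b,F(-125,-75,15),D((728,435))),(b,F(-15,-75,144),D((477,95))),(b,F(-15,75,144),D((297,280))),(b,F(75,75,144),D((93,222)))]
q,r=fitpose(obs,0,[0.59,0.046,0.3]);print("fixture",q,np.degrees(q[2]));print(r.round(1).tolist())
# bracket: origin 30 behind hole; base plate x: rear edge = hole-85 -> origin -55 ; front = +45; top z 12
B=[(a,F(-55,-25,12),S((537,460))),(a,F(-55,25,12),S((450,503))),(a,F(45,25,12),S((330,377))),(a,F(45,-25,12),S((428,350))),(a,F(30,0,12),S((390,379))),
(b,F(-55,25,12),D((583,518))),(b,F(-55,-25,12),D((608,432))),(b,F(45,25,12),D((328,473))),(b,F(45,-25,12),D((373,402))),(b,F(30,0,12),D((382,440))),
(a,F(-52,0,45),S((495,440))),(a,F(-18,0,45),S((445,390)))]
B=B[:10]
q2,r2=fitpose(B,0.015,[0.55,0.045,0.3]);print("bracket",q2,np.degrees(q2[2]));print(r2.round(1).tolist())
c,s=np.cos(q[2]),np.sin(q[2]);R=m([[c,-s],[s,c]])
for n,l in dict(dowel=(.045,0),spindle=(.02,0),edge=(-.015,0),frontR=(-.125,-.075),frontL=(-.125,.075)).items(): print(n,q[:2]+R@m(l))
c2,s2=np.cos(q2[2]),np.sin(q2[2]);R2=m([[c2,-s2],[s2,c2]])
for n,l in dict(hole=(.03,0),lug=(-.035,0)).items():
    X=q2[:2]+R2@m(l);print(n,X,"in fixture",R.T@(X-q[:2]))
for t in ["tee_red","tee_black"]:
  for p in (a,b):
    d=pinpoint(t,p)[0];X=w(p,d["uv"],z=.2);print(t,X,R.T@(X[:2]-q[:2]))
E
```

```text
fixture [ 0.5920847   0.04064566 -0.15075845] -8.637823045509853
[[0.3, 0.8], [-0.0, 2.0], [-0.1, -0.6], [-2.2, 1.1], [-1.9, -0.5], [1.5, -3.1], [0.9, -1.9], [0.4, -1.1], [0.2, -0.7], [-3.1, 0.2]]
bracket [0.55238168 0.04625321 0.01455853] 0.8341423171634883
[[-0.6, -0.1], [-1.2, -0.6], [-0.0, 0.9], [-2.1, -1.1], [0.1, 0.1], [0.2, -1.5], [1.1, 0.6], [0.5, -0.5], [-0.7, -0.7], [1.0, -0.1]]
dowel [0.63657429 0.03388719]
spindle [0.61185785 0.03764189]
edge [0.57725484 0.04289848]
frontR [ 0.45723842 -0.01473015]
frontL [0.47976662 0.13356847]
hole [0.5823785  0.04668995] in fixture [-0.01050389  0.00451798]
lug [0.51738538 0.04574368] in fixture [-0.0746177  -0.00617874]
tee_red [0.63873029 0.07098789 0.2       ] [0.04155947 0.03700369]
tee_red [0.64139231 0.06990356 0.2       ] [0.04435415 0.03633145]
tee_black [0.58610391 0.00278185 0.2       ] [-0.00022627 -0.03833257]
tee_black [0.58299398 0.00115895 0.2       ] [-0.00305718 -0.04040415]
```

```bash
python3 - <<'E'
from h import *
s=get_state();R=rot()
p=snapshot("wrist");C=np.linalg.inv(p["camera_from_world"])[:3,3]
print("cam in tool",R.T@(C-s["tool_pos"]))
a=snapshot("scene");b=snapshot("side")
for n,p,u in [("toolbox top fr corner",a,(308,200)),("tb front top",a,(190,240)),("tb handle",a,(225,190)),("spout",a,(274,277)),("spout mid",a,(266,288)),("can",a,(263,318)),("spout",b,(303,290)),("spoutlow",b,(301,318)),("boss1",b,(380,258)),("drawers",a,(335,165))]:
    print(n,w(p,u).round(3))
# spout tip tri
x,e=tri([ray(a,(275.2,275)),ray(b,(304.5,289))]);print(x,e)
E
```

```text
cam in tool [-9.87756573e-05 -8.06913739e-02 -1.76111249e-01]
toolbox top fr corner [ 0.731 -0.001  0.162]
tb front top [0.718 0.31  0.171]
tb handle [0.811 0.181 0.211]
spout [0.558 0.187 0.12 ]
spout mid [0.555 0.209 0.102]
can [0.531 0.234 0.044]
spout [0.562 0.184 0.122]
spoutlow [0.554 0.219 0.093]
boss1 [ 0.489 -0.09   0.028]
drawers [ 0.796 -0.122  0.195]
[0.55925542 0.18292489 0.12340506] [np.float64(0.00013769162160141632), np.float64(0.0001376916216014464)]
```

```bash
python3 -m creep '[{"slide":[-0.043,0.041,-0.02],"hand":0.06},{"slide":[-0.043,0.041,-0.02],"hand":0.06},{"slide":[-0.043,0.041,-0.02],"hand":0.06},{"slide":[-0.043,0.041,-0.02],"hand":0.06},{"slide":[-0.043,0.041,-0.02],"hand":0.06}]' 20
```

```text
$[0]: bad value
```

```bash
python3 -m creep '[{"hand":0.06,"slide":[-0.043,0.041,-0.02],"turn":0},{"hand":0.06,"slide":[-0.043,0.041,-0.02],"turn":0},{"hand":0.06,"slide":[-0.043,0.041,-0.02],"turn":0},{"hand":0.06,"slide":[-0.043,0.041,-0.02],"turn":0},{"hand":0.06,"slide":[-0.043,0.041,-0.02],"turn":0}]' 20
```

```text
clock: 2.82
tool_pos: [0.3087, 0.3384, 0.3099]
eef_rot: [0.797, 0.604, 0.0, 0.0]
contact_force: [1.4, 0.3, -0.3]
opening: 0.681
```

```bash
python3 -m creep '[{"hand":0.06,"slide":[-0.045,0.038,-0.005],"turn":0},{"hand":0.06,"slide":[-0.045,0.038,-0.005],"turn":0},{"hand":0.06,"slide":[-0.045,0.038,-0.005],"turn":0},{"hand":0.06,"slide":[-0.045,0.038,0],"turn":0},{"hand":0.06,"slide":[-0.045,0.038,0],"turn":0}]' && python3 -m creep '[{"hand":0.04,"slide":[0,0,0],"turn":-8},{"hand":0.04,"slide":[0,0,0],"turn":-8},{"hand":0.04,"slide":[0,0,0],"turn":0}]'; python3 - <<'E'
from h import *
for n in ["wrist"]:
    p=snapshot(n);cv2.imwrite("pics/w1.png",p["frame"][:,:,::-1])
    np.savez("w1.npz",**{k:p[k] for k in ("frame","depth","mtx","camera_from_world")})
for n in ["scene","side"]:
    p=snapshot(n);cv2.imwrite(f"pics/{n}1.png",p["frame"][:,:,::-1])
print(get_state()["q"],get_state()["tool_pos"],rot().round(3))
E
```

```text
clock: 3.45
tool_pos: [0.4306, 0.0705, 0.3245]
eef_rot: [0.797, 0.604, 0.001, 0.0]
contact_force: [0.1, 0.3, 0.3]
opening: 0.679
clock: 3.82
tool_pos: [0.4299, 0.072, 0.3242]
eef_rot: [0.706, 0.708, 0.0, -0.0]
contact_force: [-0.1, -0.0, -0.6]
opening: 0.46
[-0.1232425   0.28994679 -0.20048914  1.92690299  0.07091078  0.93132557
  1.21661588] [0.42981174 0.07227967 0.32416253] [[-0.004  1.     0.   ]
 [ 1.     0.004  0.   ]
 [ 0.     0.    -1.   ]]
```

View pics/w1.png

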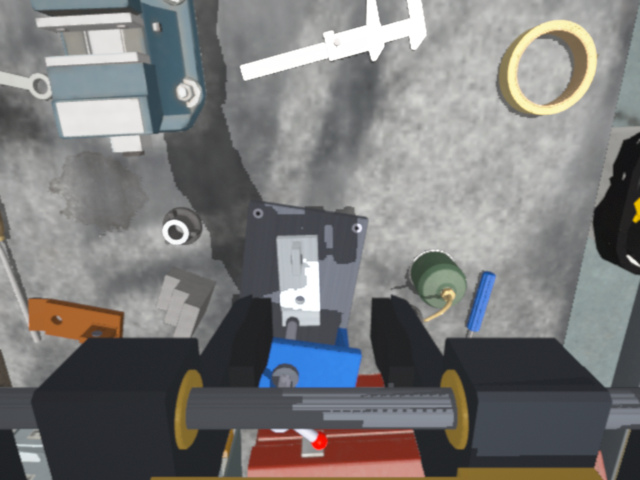

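View pics/side1.png

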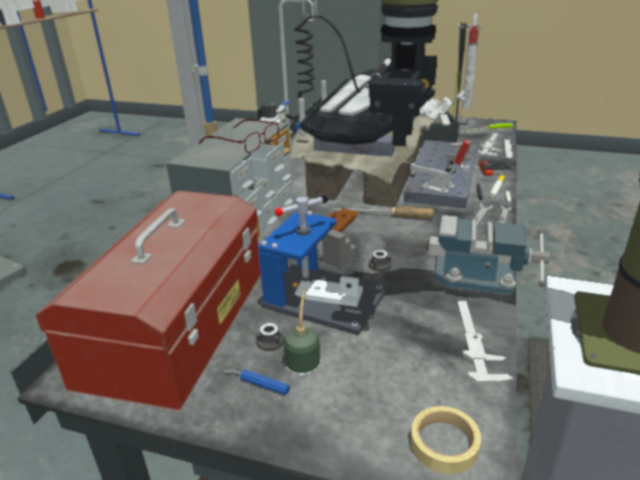

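```bash
python3 - <<'E'
import cv2
f=cv2.imread("pics/w1.png")[195:345,235:385]
cv2.imwrite("pics/w1c.png",cv2.resize(f,None,fx=4,fy=4,interpolation=cv2.INTER_CUBIC))
E
```

```text
(no output)
```

View pics/w1c.png

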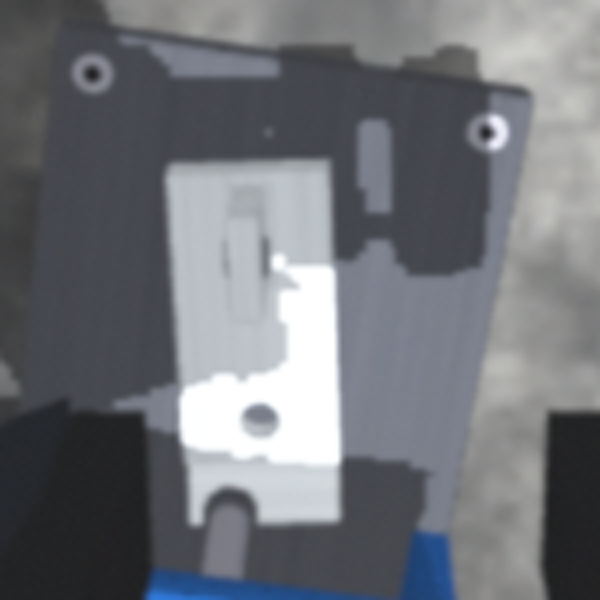

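```bash
cat > f2.py <<'E'
from fit import *
p=dict(np.load("w1.npz"));m=np.array
W=lambda c:(235+c[0]/4,195+c[1]/4);F=lambda *v:m(v)/1000
for c in [(65,25),(532,92),(447,530),(490,300)]: print("bed",w(p,W(c),z=.015))
A=w(p,W((65,25)),z=.015);B=w(p,W((532,92)),z=.015);C=w(p,W((447,530)),z=.015)
print("front len",np.linalg.norm(A-B),"yaw front",np.degrees(np.arctan2(*(B-A)[[1,0]]))-90,"yaw side",np.degrees(np.arctan2(*(C-B)[[1,0]])))
q,r=fitpose([(p,F(-125,-75,15),W((65,25))),(p,F(-125,75,15),W((532,92))),(p,R_:=F(-125,75,15),W((532,92)))],0,[.59,.04,-.15])
print("fixture",q,np.degrees(q[2]),r.round(1).tolist())
O=[(p,F(-55,-25,12),W((165,166))),(p,F(-55,25,12),W((330,160))),(p,F(45,-25,12),W((188,463))),(p,F(45,25,12),W((340,463))),(p,F(30,0,12),W((260,420))),(p,F(-52,0,45),W((248,212))),(p,F(-18,0,45),W((248,322)))]
q2,r2=fitpose(O,.015,[.55,.045,0]);print("bracket",q2,np.degrees(q2[2]),r2.round(1).tolist())
c,s=np.cos(q[2]),np.sin(q[2]);R=m([[c,-s],[s,c]])
c2,s2=np.cos(q2[2]),np.sin(q2[2]);R2=m([[c2,-s2],[s2,c2]])
for n,l in dict(dowel=(.045,0),spindle=(.02,0)).items(): print(n,q[:2]+R@m(l))
for n,l in dict(hole=(.03,0),lug=(-.035,0)).items():
    X=q2[:2]+R2@m(l);print(n,X,"in fixture",R.T@(X-q[:2]))
print("red",w(p,(319,441),z=.2))
E
python3 f2.py
```

```text
bed [ 0.45990746 -0.01368647  0.015     ]
bed [0.48059735 0.13066119 0.015     ]
bed [0.63545122 0.10795922 0.015     ]
bed [0.55058993 0.1198691  0.015     ]
front len 0.14582290489117666 yaw front -8.156861291878684 yaw side -8.340295089966064
fixture [ 0.59404405  0.03966268 -0.13976423] -8.007900565669367 [[-2.9, -0.1], [0.5, 0.1], [0.5, 0.1]]
bracket [0.5570391  0.04471433 0.03156863] 1.8087493562300734 [[0.8, 1.1], [0.1, 1.6], [-0.3, -0.7], [-0.2, -1.6], [0.3, -0.7], [-1.1, 0.3], [0.2, -0.1]]
dowel [0.63860525 0.03339374]
spindle [0.61384903 0.03687649]
hole [0.58702416 0.04566123] in fixture [-0.0077871   0.00496212]
lug [0.52205654 0.04360961] in fixture [-0.07183539 -0.00612011]
red [0.6473288  0.07085971 0.2       ]
```

```bash
python3 -m creep '[{"hand":0.04,"slide":[-0.014,0.036,0.03],"turn":-1.5},{"hand":0.04,"slide":[-0.014,0.036,0.03],"turn":0},{"hand":0.04,"slide":[0,0,0.05],"turn":0},{"hand":0.04,"slide":[0,0,0.05],"turn":0},{"hand":0.04,"slide":[0,0,0.04],"turn":0}]'; python3 - <<'E'
from h import *
for n in ["side","scene"]:
    p=snapshot(n)
    x=px(p,np.array([.51,.045,.06]));crop(p,x,55,n+"2.png",5)
print(get_state()["tool_pos"],rot()[:,0])
E
```

```text
clock: 4.6
tool_pos: [0.5021, 0.0456, 0.1223]
eef_rot: [0.696, 0.718, -0.0, -0.0]
contact_force: [0.6, 0.1, -0.9]
opening: 0.454
[0.49956181 0.04533958 0.12089859] [-0.03141617  0.99950561 -0.00124814]
```

View pics/side2.png

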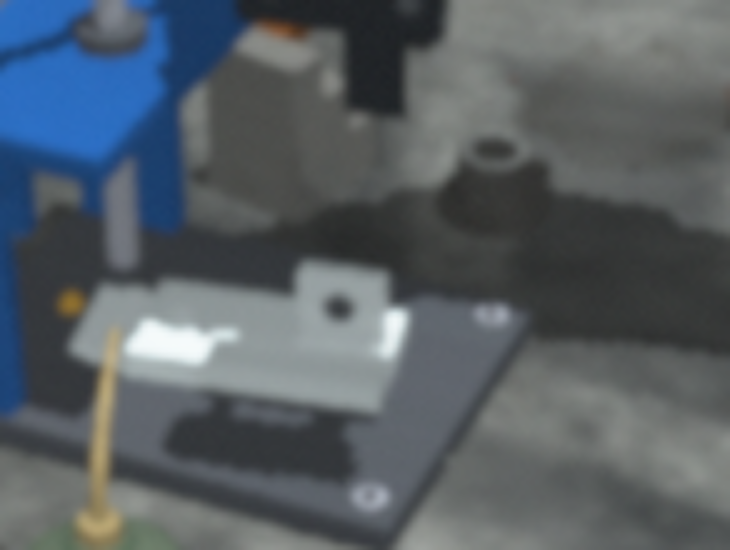

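View pics/scene2.png

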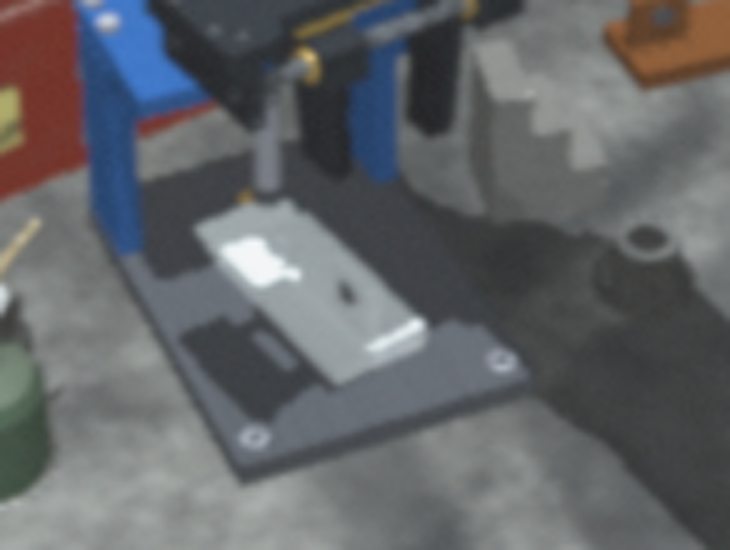

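```bash
python3 - <<'E'
from h import *
p=snapshot("side");s=get_state()["tool_pos"];R=rot()
x0=px(p,np.array([.51,.045,.06])).astype(int);o=x0-np.array([73,55])
f=lambda X:((px(p,X)-o)*5).round()
for l in [(.02,-.009,.008),(.02,.009,.008),(.0375,-.009,.008),(.0375,.009,.008)]: print(l,f(s+R@np.array(l)))
q=np.array([.556,.0455]);a=np.radians(1.6)
for l in [(-.052,0,.045),(-.018,0,.045),(-.052,0.005,.045),(-.018,.005,.045)]: print("lug",f(np.array([q[0]+l[0]*np.cos(a)-l[1]*np.sin(a),q[1]+l[0]*np.sin(a)+l[1]*np.cos(a),.015+l[2]])))
E
```

```text
(0.02, -0.009, 0.008) [404. 188.]
(0.02, 0.009, 0.008) [355. 182.]
(0.0375, -0.009, 0.008) [394. 214.]
(0.0375, 0.009, 0.008) [344. 208.]
lug [384. 276.]
lug [297. 264.]
lug [381. 284.]
lug [293. 272.]
```

```bash
python3 - <<'E'
from h import *
s=get_state()["tool_pos"];R=rot();print(s)
for n in ["side","scene"]:
    p=snapshot(n);f=p["frame"][:,:,::-1].copy()
    c=px(p,s).astype(int);k=6
    y0,x0=c[1]-45,c[0]-60
    g=cv2.resize(f[y0:y0+90,x0:x0+120],None,fx=k,fy=k,interpolation=cv2.INTER_CUBIC)
    for l,col in [((.0375,.009,.008),(0,0,255)),((.0375,-.009,.008),(0,0,255)),((.02,.009,.008),(0,255,255)),((-.0375,.009,.008),(0,255,0)),((-.0375,-.009,.008),(0,255,0)),((0,0,0),(255,0,255)),((.0375,.037,-.056),(255,255,0)),((-.0375,.037,-.056),(255,255,0))]:
        u=(px(p,s+R@np.array(l))-[x0,y0])*k
        cv2.circle(g,tuple(int(v) for v in u),4,col,-1)
    cv2.imwrite(f"pics/{n}3.png",g)
E
```

```text
[0.5011352  0.04560202 0.12298751]
```

View pics/side3.png

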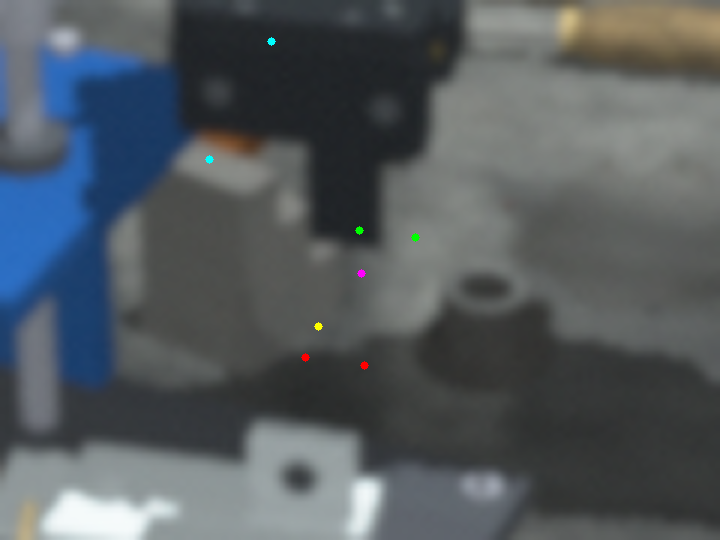

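View pics/scene3.png

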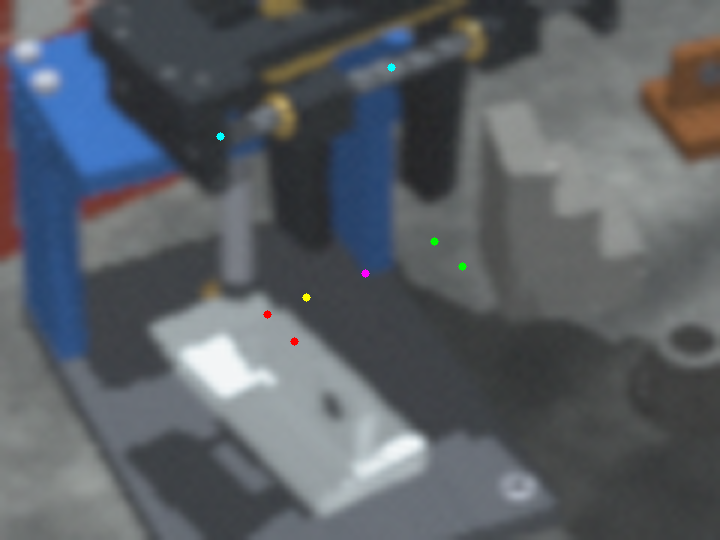

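```bash
python3 - <<'E'
from h import *
s=get_state()["tool_pos"];print(s)
for n,us in [("side",[(345,235),(345,200),(320,130)]),("scene",[(305,240),(305,200),(430,190),(180,150)])]:
    p=snapshot(n);c=px(p,s).astype(int)
    for u in us:
        v=np.array([c[0]-60+u[0]/6,c[1]-45+u[1]/6]);X=w(p,v);print(n,u,X.round(4),(rot().T@(X-s)).round(4))
E
```

```text
[0.50334581 0.04581866 0.12528458]
side (345, 235) [0.5001 0.0785 0.158 ] [ 0.0328 -0.0021 -0.0327]
side (345, 200) [0.4996 0.0806 0.171 ] [ 0.0349 -0.0025 -0.0457]
side (320, 130) [0.4931 0.1336 0.2235] [ 0.0881 -0.0072 -0.0982]
scene (305, 240) [0.4877 0.0798 0.1651] [ 0.0345 -0.0144 -0.0398]
scene (305, 200) [0.4903 0.078  0.1804] [ 0.0326 -0.0119 -0.0551]
scene (430, 190) [0.4949 0.022  0.1585] [-0.0235 -0.0091 -0.0332]
scene (180, 150) [0.4833 0.1309 0.228 ] [ 0.0857 -0.017  -0.1028]
```

```bash
python3 - <<'E'
from h import *
p=dict(np.load("w1.npz"))
for u in [(280,215),(310,280),(200,280),(400,150),(330,355),(250,100)]: print(u,w(p,u).round(4))
s=get_state()["tool_pos"];print(s)
p=snapshot("wrist");cv2.imwrite("pics/w4.png",p["frame"][:,:,::-1])
R=rot()
for l in [(.02,0,.008),(-.02,0,.008),(.02,0,-.03),(0.0,0,0)]: print(l,px(p,s+R@np.array(l)).round())
for u in [(320,200),(250,200),(400,200),(320,100)]: print(u,w(p,u).round(4))
E
```

```text
(280, 215) [0.4771 0.0212 0.0155]
(310, 280) [0.5589 0.0584 0.0287]
(200, 280) [ 0.5655 -0.086   0.0152]
(400, 150) [0.3988 0.1678 0.0008]
(330, 355) [0.5914 0.0818 0.1441]
(250, 100) [ 3.421e-01 -1.170e-02  3.000e-04]
[0.50378335 0.04578105 0.12587232]
(0.02, 0, 0.008) [362. 278.]
(-0.02, 0, 0.008) [281. 278.]
(0.02, 0, -0.03) [371. 316.]
(0.0, 0, 0) [322. 285.]
(320, 200) [0.4875 0.0443 0.0161]
(250, 200) [ 0.489  -0.0062  0.0165]
(400, 200) [0.4857 0.1022 0.0161]
(320, 100) [0.4191 0.0422 0.0019]
```

View pics/w4.png

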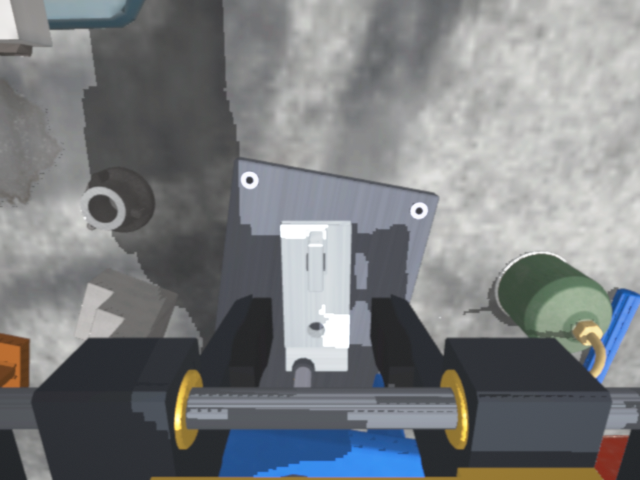

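```bash
python3 - <<'E'
from h import *
p=snapshot("side");s=get_state()["tool_pos"];print(s)
f=p["frame"][:,:,::-1]
c=px(p,s+[0,0,.03]);crop(p,c,40,"side5.png",8)
d=p["depth"]
x,y=int(c[0]),int(c[1])
for xx in range(x-12,x+12,4):
    col=[w(p,(xx,yy)) for yy in range(y-30,y+15)]
    k=[X for X in col if abs(X[1]-.08)<.01]
    if k: print(xx,min(X[2] for X in k).round(4), k[-1].round(4))
p=snapshot("scene");c=px(p,s+[0,0,.03]);x,y=int(c[0]),int(c[1])
for xx in range(x-25,x+25,4):
    col=[w(p,(xx,yy)) for yy in range(y-40,y+25)]
    k=[X for X in col if abs(X[0]-.492)<.012 and X[2]>.1]
    if k: print(xx,min(k,key=lambda X:X[2]).round(4))
print(get_state()["tool_pos"])
E
```

```text
[0.50352174 0.04563605 0.12564768]
350 0.1591 [0.5098 0.079  0.1591]
354 0.1564 [0.5034 0.076  0.1564]
358 0.1593 [0.4955 0.0789 0.1593]
317 [0.4908 0.1138 0.2585]
321 [0.4851 0.108  0.2595]
325 [0.4891 0.0969 0.2283]
329 [0.5024 0.0803 0.1609]
333 [0.4916 0.077  0.1586]
337 [0.494  0.0655 0.1548]
341 [0.4832 0.0622 0.2332]
345 [0.4856 0.0509 0.2449]
349 [0.4822 0.0432 0.234 ]
353 [0.4943 0.0241 0.1534]
357 [0.492  0.0152 0.1593]
361 [0.4846 0.0119 0.2409]
365 [0.4826 0.0032 0.2413]
[0.50328232 0.04553765 0.12539292]
```

View pics/side5.png

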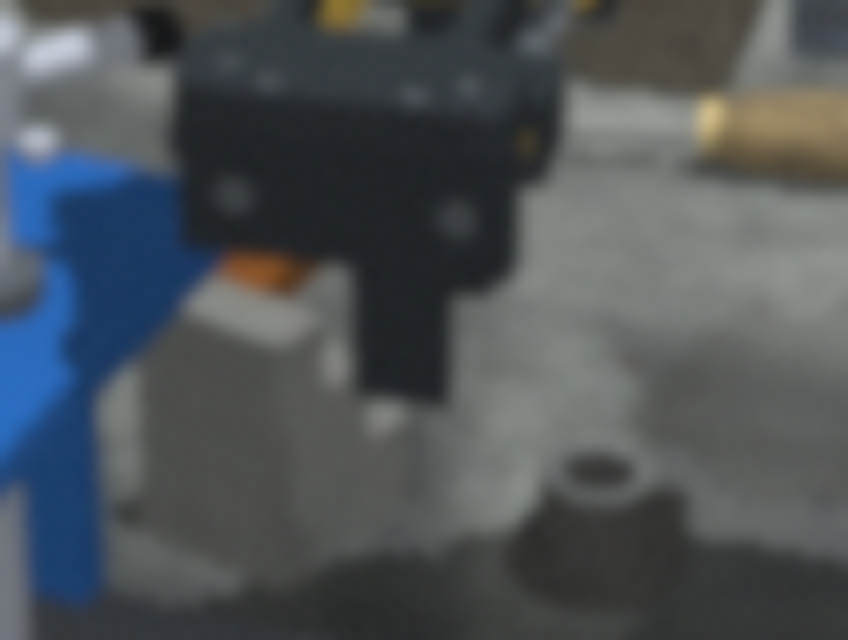

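```bash
python3 -m creep '[{"hand":0.04,"slide":[-0.001,0,0.03],"turn":0},{"hand":0.04,"slide":[0,0,0.03],"turn":0},{"hand":0.04,"slide":[0,0,0.02],"turn":0},{"hand":0.04,"slide":[0,0,0.0],"turn":0}]'; python3 - <<'E'
from h import *
print(get_state()["contact_force"],get_state()["tool_pos"])
p=snapshot("side");c=px(p,np.array([.51,.045,.06]));crop(p,c,45,"side6.png",7)
p=snapshot("wrist");cv2.imwrite("pics/w6.png",p["frame"][200:440,170:470,::-1].repeat(2,0).repeat(2,1))
E
```

```text
clock: 5.6
tool_pos: [0.5019, 0.0445, 0.0436]
eef_rot: [0.696, 0.718, -0.001, -0.0]
contact_force: [-0.1, 0.2, -0.7]
opening: 0.451
[-0.13152932  0.20786911 -0.71475512] [0.50189259 0.04446206 0.04359863]
```

View pics/side6.png

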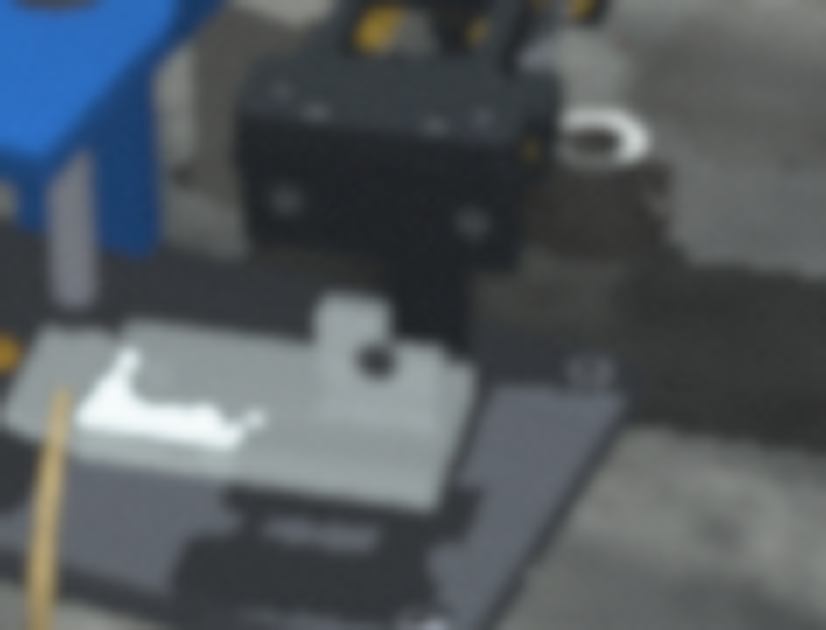

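View pics/w6.png

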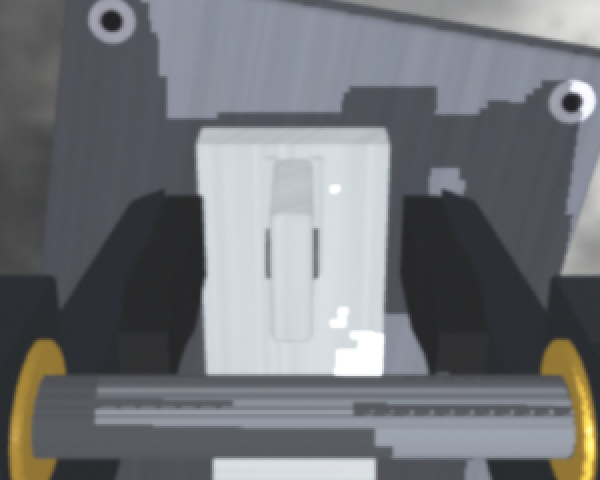

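```bash
python3 -m creep '[{"hand":0.0,"slide":[0,0,0],"turn":0},{"hand":0.0,"slide":[0,0,0],"turn":0},{"hand":0.0,"slide":[0,0,0],"turn":0}]' 15
```

```text
clock: 6.08
tool_pos: [0.5027, 0.0445, 0.0445]
eef_rot: [0.696, 0.718, 0.0, 0.0]
contact_force: [-0.1, -0.6, 0.8]
opening: 0.137
```

```bash
python3 -m creep '[{"hand":0.0,"slide":[0,0,0],"turn":0}]' 15; python3 - <<'E'
from h import *
p=snapshot("side");c=px(p,np.array([.51,.045,.06]));crop(p,c,45,"side7.png",7)
print(get_state()["opening"])
E
```

```text
clock: 6.2
tool_pos: [0.5025, 0.0445, 0.0443]
eef_rot: [0.696, 0.718, 0.0, 0.0]
contact_force: [0.7, 0.1, -0.0]
opening: 0.027
0.007950478066406861
```

View pics/side7.png

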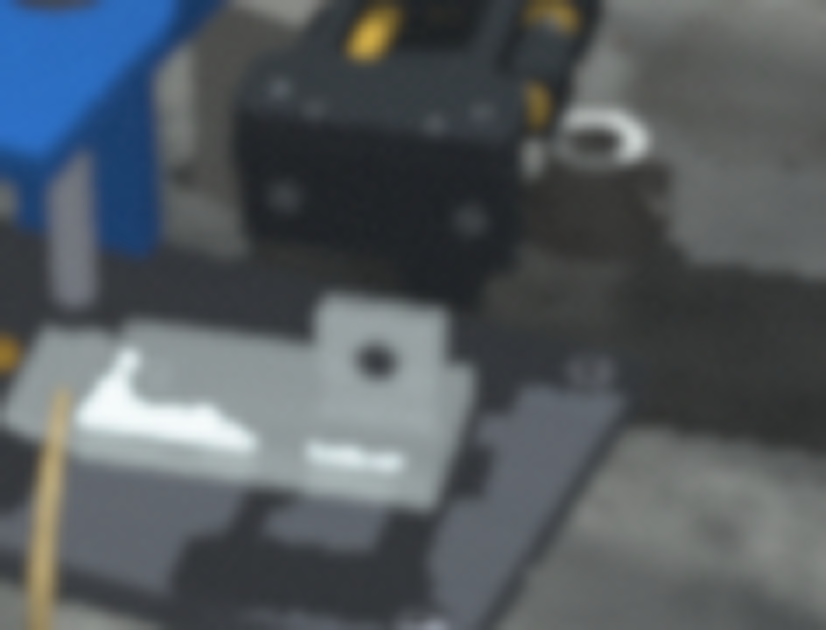

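```bash
python3 - <<'E'
from h import *
p=snapshot("side");s=get_state()["tool_pos"];R=rot()
c=px(p,np.array([.51,.045,.06])).astype(int)
o=np.array([c[0]-int(45*1.33),c[1]-45])
def onplane(u,tx): # intersect with plane tool x = tx
    uv=o+np.array(u)/7;O,v=ray(p,uv);n=R[:,0];t=(tx-(O-s)@n)/(v@n);X=O+v*t;return X.round(4),(R.T@(X-s)).round(4)
for u in [(250,245),(515,268),(385,255)]: print("body bottom",onplane(u,.0935),w(p,o+np.array(u)/7-[0,3]).round(4))
for u in [(240,110),(530,130)]: print("body top",onplane(u,.0935))
for u in [(400,285),(470,300)]: print("tip",onplane(u,.0175))
p=snapshot("wrist");cv2.imwrite("pics/w7.png",p["frame"][:,:,::-1])
E
```

```text
body bottom (array([0.5273, 0.1388, 0.1401]), array([ 0.0935,  0.0279, -0.096 ])) [0.5298 0.1307 0.1406]
body bottom (array([0.4628, 0.1368, 0.1436]), array([ 0.0935, -0.0367, -0.0995])) [ 0.5123 -0.0852 -0.002 ]
body bottom (array([0.4942, 0.1378, 0.1424]), array([ 0.0935, -0.0053, -0.0983])) [0.4962 0.1301 0.1431]
body top (array([0.5291, 0.1389, 0.1779]), array([ 0.0935,  0.0296, -0.1337]))
body top (array([0.46  , 0.1367, 0.1822]), array([ 0.0935, -0.0395, -0.1381]))
tip (array([0.5102, 0.0622, 0.0812]), array([ 0.0175,  0.0083, -0.0371]))
tip (array([0.4914, 0.0616, 0.0795]), array([ 0.0175, -0.0105, -0.0353]))
```

View pics/w7.png

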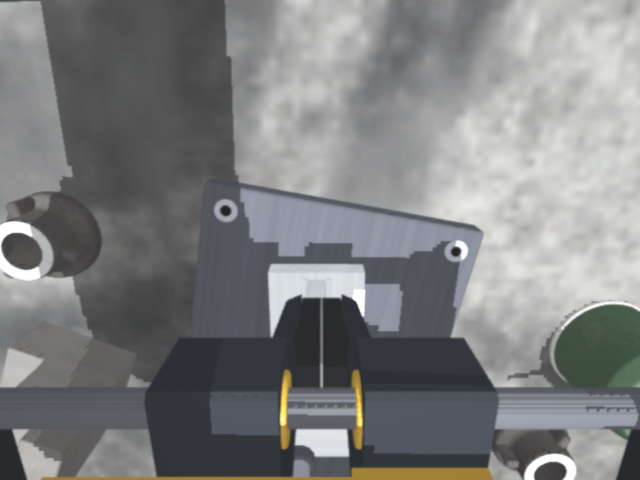

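```bash
python3 -m creep '[{"hand":0.04,"slide":[0,0,0],"turn":0},{"hand":0.04,"slide":[0,0,0],"turn":0},{"hand":0.04,"slide":[0,0,0.02],"turn":0},{"hand":0.04,"slide":[0,0,0.015],"turn":0},{"hand":0.04,"slide":[0,0,0.008],"turn":0}]' 15 && python3 -m creep '[{"hand":0.0,"slide":[0,0,0],"turn":0},{"hand":0.0,"slide":[0,0,0],"turn":0},{"hand":0.0,"slide":[0,0,0],"turn":0},{"hand":0.0,"slide":[0,0,0],"turn":0}]' 15; python3 - <<'E'
from h import *
p=snapshot("side");c=px(p,np.array([.51,.045,.06]));crop(p,c,45,"side8.png",7)
print(get_state()["opening"],get_state()["tool_pos"])
E
```

```text
clock: 6.98
tool_pos: [0.5019, 0.0445, 0.0002]
eef_rot: [0.696, 0.718, -0.0, -0.0]
contact_force: [-0.1, -0.8, 1.0]
opening: 0.45
clock: 7.48
tool_pos: [0.5026, 0.0442, 0.0015]
eef_rot: [0.696, 0.718, 0.0, 0.0]
contact_force: [-0.1, -1.5, 2.2]
opening: 0.11
0.10890894194509075 [0.50263363 0.04425878 0.00150641]
```

View pics/side8.png

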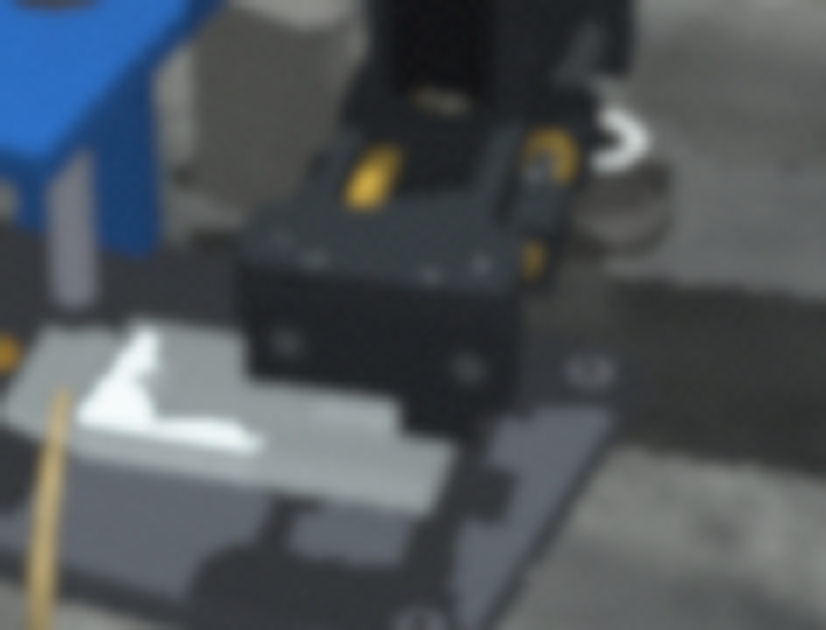

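```bash
python3 -m creep '[{"hand":0.0,"slide":[0.003,0,0],"turn":3.3},{"hand":0.0,"slide":[0.003,0.001,0],"turn":3.3},{"hand":0.0,"slide":[0.003,0.002,0],"turn":3.4},{"hand":0.0,"slide":[0,0,0],"turn":0}]' 25; python3 - <<'E'
from h import *
p=snapshot("wrist");cv2.imwrite("pics/w9.png",p["frame"][:,:,::-1])
np.savez("w9.npz",**{k:p[k] for k in ("frame","depth","mtx","camera_from_world")})
p=snapshot("side");c=px(p,np.array([.53,.045,.06]));crop(p,c,55,"side9.png",6)
p=snapshot("scene");c=px(p,np.array([.55,.045,.06]));crop(p,c,55,"scene9.png",6)
print(get_state()["opening"],get_state()["tool_pos"],rot()[:,1])
E
```

```text
clock: 8.02
tool_pos: [0.5039, 0.0529, 0.0015]
eef_rot: [0.757, 0.654, -0.002, -0.001]
contact_force: [-3.2, -1.7, 8.1]
opening: 0.106
0.10910348586353931 [0.50386861 0.05287648 0.00149583] [ 0.98950913 -0.14444381 -0.0027678 ]
```

View pics/w9.png

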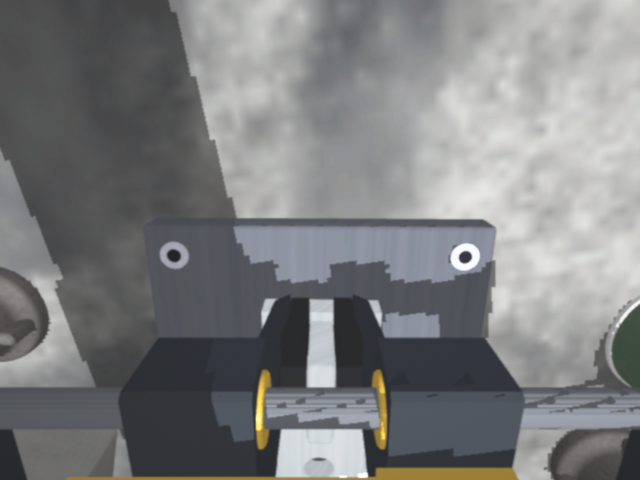

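View pics/side9.png

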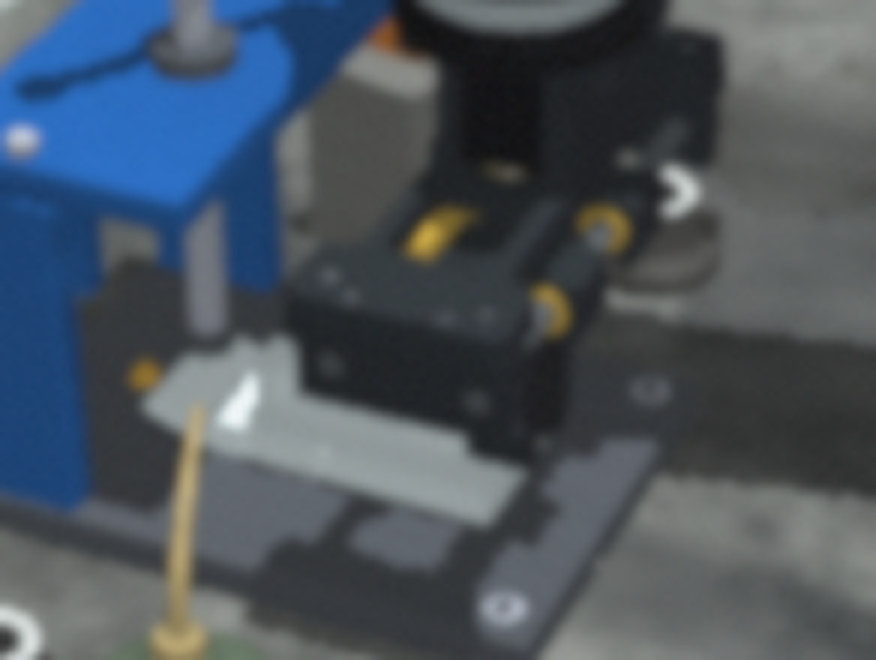

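View pics/scene9.png

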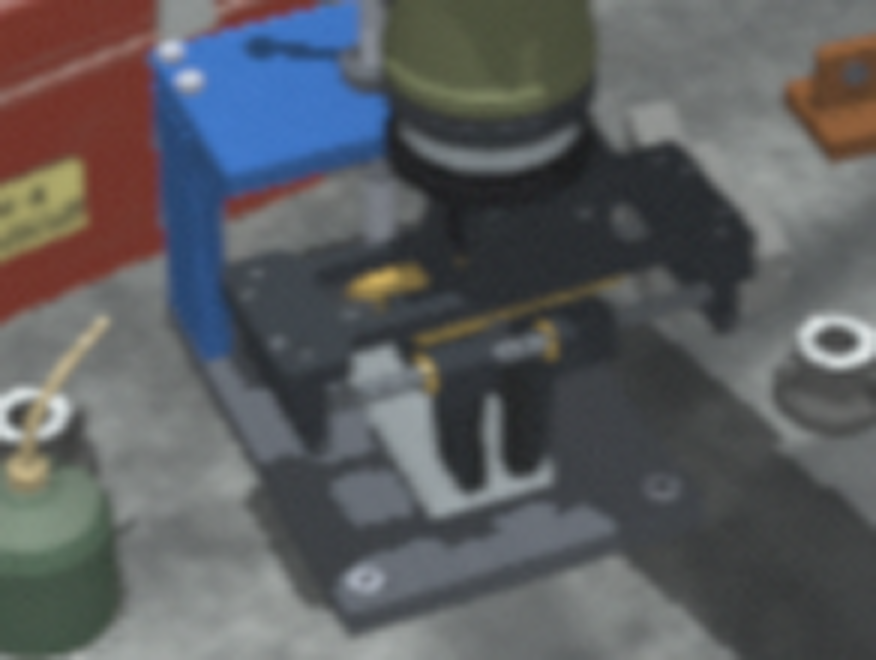

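```bash
python3 - <<'E'
from h import *
s=get_state()["tool_pos"];R=rot()
for n in ["scene","side"]:
    p=snapshot(n);T=np.linalg.inv(p["camera_from_world"]);print(n,T[:3,3])
    v,u=np.mgrid[0:480,0:640];d=p["depth"];K=p["mtx"]
    X=np.stack([(u-K[0,2])/K[0,0]*d,(v-K[1,2])/K[1,1]*d,d],-1)[d>0]@T[:3,:3].T+T[:3,3]
    L=(X-s)@R
    for z in np.arange(.09,.36,.015):
        k=(X[:,2]>z)&(X[:,2]<z+.015)&(abs(L[:,0])<.12)&(abs(L[:,1])<.075)
        if k.sum()>5: print(z.round(3),k.sum(),"x",L[k,0].min().round(3),L[k,0].max().round(3),"y",np.percentile(L[k,1],[1,99]).round(3))
E
```

```text
scene [-0.26609395  0.54651226  0.86560634]
0.09 153 x -0.086 0.087 y [-0.037  0.027]
0.105 530 x -0.093 0.092 y [-0.037  0.022]
0.12 516 x -0.095 0.095 y [-0.037  0.074]
0.135 895 x -0.093 0.095 y [-0.036  0.074]
0.15 137 x -0.041 0.018 y [-0.028  0.016]
0.165 68 x -0.038 0.017 y [-0.038 -0.019]
0.18 301 x -0.04 0.038 y [-0.039  0.015]
0.195 115 x -0.026 0.034 y [-0.037  0.001]
0.21 195 x -0.031 0.039 y [-0.041  0.006]
0.225 245 x -0.035 0.039 y [-0.04   0.012]
0.24 209 x -0.027 0.037 y [-0.04   0.002]
0.255 226 x -0.033 0.049 y [-0.039  0.008]
0.27 264 x -0.032 0.05 y [-0.039  0.01 ]
0.285 228 x -0.032 0.037 y [-0.039  0.003]
0.3 180 x -0.029 0.04 y [-0.041 -0.006]
0.315 265 x -0.048 0.052 y [-0.049  0.006]
0.33 293 x -0.055 0.055 y [-0.057  0.013]
0.345 395 x -0.056 0.056 y [-0.059  0.017]
0.36 444 x -0.058 0.057 y [-0.061  0.015]
side [0.30524591 0.84593737 0.63371301]
0.09 270 x -0.082 0.09 y [-0.035  0.033]
0.105 669 x -0.09 0.093 y [-0.035  0.031]
0.12 544 x -0.092 0.095 y [-0.035  0.034]
0.135 1022 x -0.093 0.097 y [-0.034  0.075]
0.15 213 x -0.016 0.022 y [-0.024  0.02 ]
0.165 127 x -0.037 0.02 y [-0.035  0.03 ]
0.18 366 x -0.039 0.039 y [-0.037  0.033]
0.195 230 x -0.013 0.037 y [-0.034  0.025]
0.21 322 x -0.011 0.041 y [-0.038  0.032]
0.225 371 x -0.015 0.041 y [-0.038  0.032]
0.24 345 x -0.013 0.04 y [-0.036  0.029]
0.255 335 x -0.01 0.051 y [-0.036  0.029]
0.27 383 x -0.006 0.051 y [-0.036  0.028]
0.285 372 x -0.005 0.039 y [-0.036  0.028]
0.3 327 x -0.004 0.042 y [-0.039  0.027]
0.315 314 x -0.003 0.055 y [-0.046  0.032]
0.33 448 x 0.017 0.057 y [-0.054  0.016]
0.345 556 x -0.006 0.059 y [-0.057  0.05 ]
0.36 601 x -0.015 0.06 y [-0.059  0.052]
```

Wrist view: the bed's front edge is level (row 222) and centred on column 320, so bracket and bed are aligned with the tool. The fingers hold the rear of the lug. Dragging forward now.

```bash
python3 -m creep '[{"hand":0.0,"slide":[0,0.006,-0.0005],"turn":0},{"hand":0.0,"slide":[0,0.007,0],"turn":0},{"hand":0.0,"slide":[0,0.007,0],"turn":0},{"hand":0.0,"slide":[0,0.006,0],"turn":0}]' 25;  python3 - <<'E'
from h import *
p=snapshot("side");c=px(p,np.array([.55,.045,.06]));crop(p,c,55,"side10.png",6)
print(get_state()["opening"],get_state()["tool_pos"],rot()[:,1])
E
```

```text
clock: 8.78
tool_pos: [0.5271, 0.0503, 0.0016]
eef_rot: [0.756, 0.655, -0.003, -0.003]
contact_force: [-10.2, 1.1, 11.9]
opening: 0.111
0.10751764867175652 [0.52848724 0.05013645 0.00162107] [ 0.98972224 -0.14287242 -0.00611286]
```

View pics/side10.png

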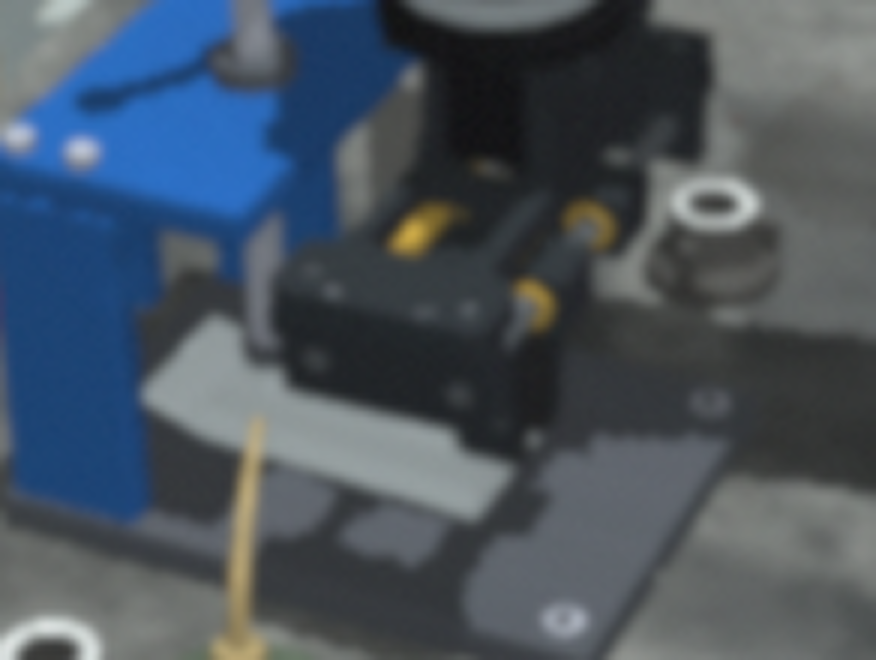

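```bash
python3 -m creep '[{"hand":0.0,"slide":[0,0.005,0],"turn":0},{"hand":0.0,"slide":[0,0.005,0],"turn":0},{"hand":0.0,"slide":[0,0.003,0],"turn":0},{"hand":0.0,"slide":[0,0,0],"turn":0}]' 25;  python3 - <<'E'
from h import *
p=snapshot("side");c=px(p,np.array([.55,.045,.06]));crop(p,c,55,"side11.png",6)
p=snapshot("scene");c=px(p,np.array([.57,.045,.06]));crop(p,c,55,"scene11.png",6)
p=snapshot("wrist");cv2.imwrite("pics/w11.png",p["frame"][:,:,::-1])
print(get_state()["contact_force"],get_state()["tool_pos"],rot()[:,1])
E
```

```text
clock: 9.32
tool_pos: [0.5439, 0.0483, 0.0017]
eef_rot: [0.756, 0.655, -0.0, -0.0]
contact_force: [-4.3, 0.6, 5.8]
opening: 0.107
[-3.71751976  0.94735071  5.9662749 ] [0.54389373 0.04833558 0.0016305 ] [ 9.89797450e-01 -1.42479886e-01 -6.99467403e-04]
```

View pics/side11.png

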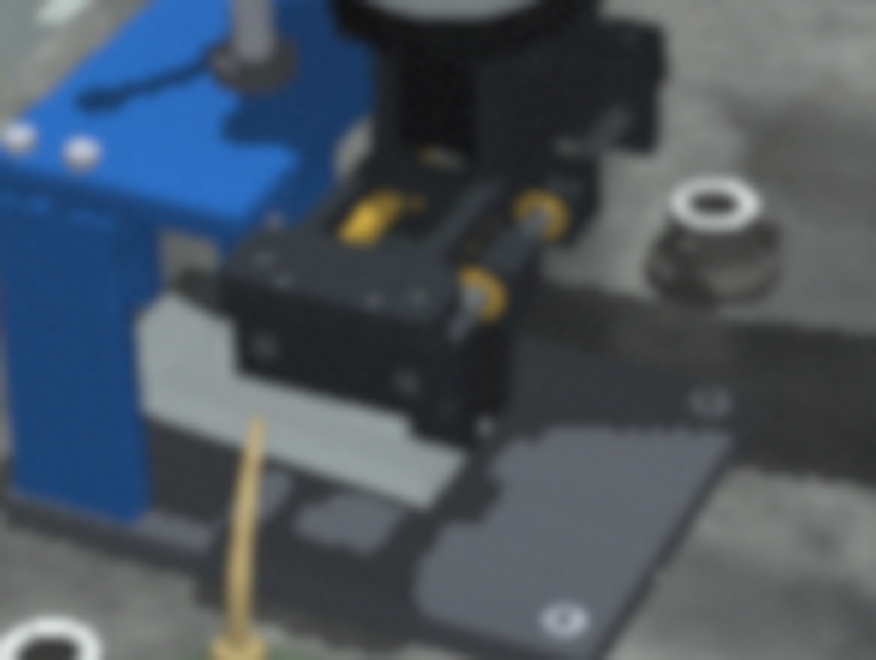

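View pics/w11.png

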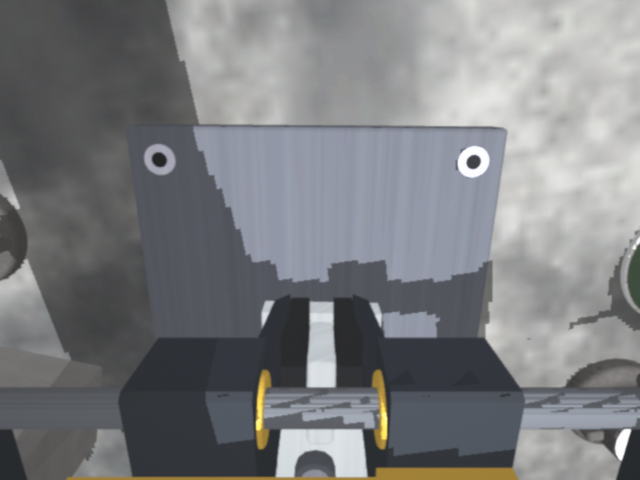

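View pics/scene11.png

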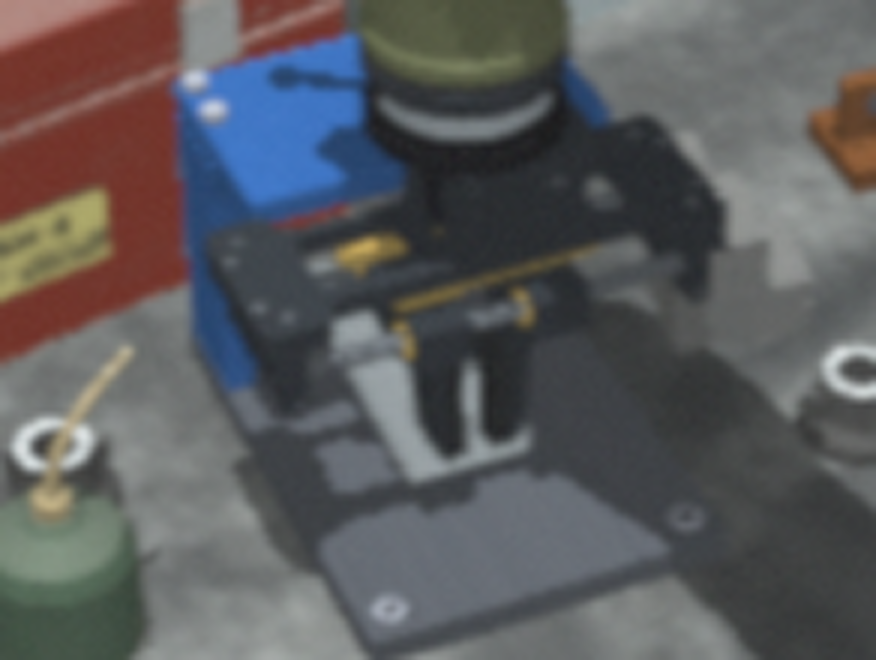

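```bash
python3 - <<'E'
from h import *
p=snapshot("wrist");s=get_state()["tool_pos"];R=rot()
f=p["frame"]
cv2.imwrite("pics/w12.png",cv2.resize(f[270:345,240:400,::-1],None,fx=5,fy=5,interpolation=cv2.INTER_CUBIC))
a=w(p,(317,127),z=.015)
for c in (265,380):
    b=w(p,(c,300),z=.027);print(R.T@(a-s),R.T@(b-s),(R.T@(b-a))[1])
print(get_state()["tool_pos"])
E
```

```text
[-0.00176666 -0.073243   -0.01329144] [-0.02336156 -0.00470178 -0.02535037] 0.0685412172995576
[-0.00176666 -0.073243   -0.01329144] [ 0.02427457 -0.00471398 -0.02532746] 0.06852901699025296
[0.54388322 0.04832915 0.00165754]
```

View pics/w12.png

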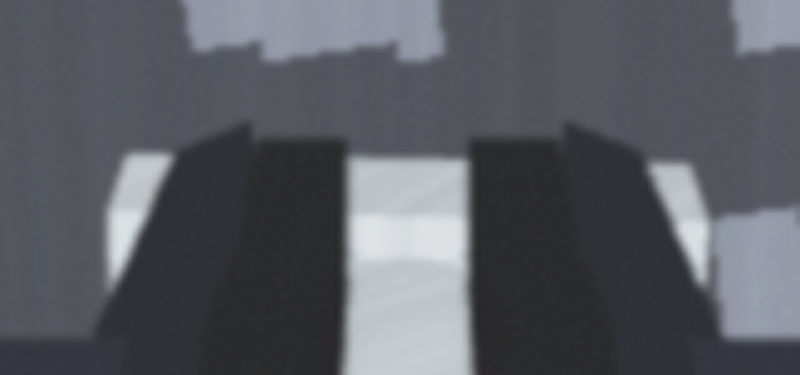

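```bash
python3 -m creep '[{"hand":0.0,"slide":[-0.0015,0.002,0],"turn":0},{"hand":0.0,"slide":[0,0,0],"turn":0},{"hand":0.03,"slide":[0,0,0],"turn":0},{"hand":0.03,"slide":[0,0,0],"turn":0},{"hand":0.03,"slide":[0,0,0],"turn":0}]' 25;  python3 - <<'E'
from h import *
p=snapshot("side");c=px(p,np.array([.57,.045,.06]));crop(p,c,50,"side13.png",6)
p=snapshot("wrist");cv2.imwrite("pics/w13.png",cv2.resize(p["frame"][100:345,120:520,::-1],None,fx=2,fy=2))
print(get_state()["contact_force"],get_state()["tool_pos"],rot()[:,1])
E
```

```text
clock: 10.15
tool_pos: [0.5442, 0.0471, 0.0011]
eef_rot: [0.756, 0.655, -0.001, -0.002]
contact_force: [-5.0, 3.6, 2.0]
opening: 0.338
[-5.31492984  3.51840771  1.29556641] [0.54422281 0.0471233  0.0010839 ] [ 0.9896792  -0.14326051 -0.003391  ]
```

View pics/w13.png

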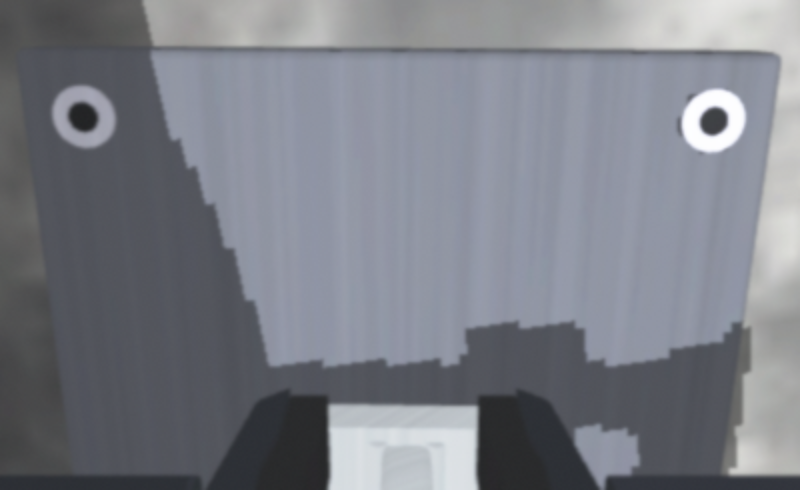

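View pics/side13.png

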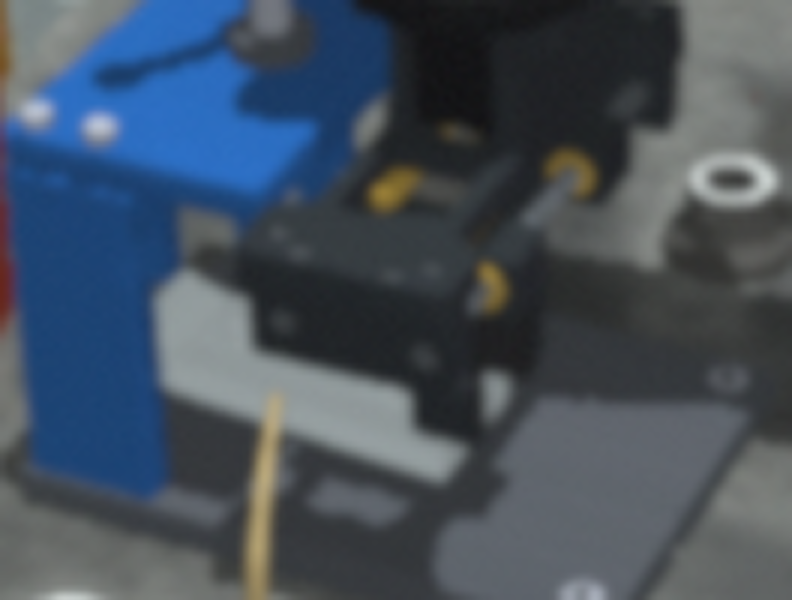

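```bash
python3 -m creep '[{"hand":0.03,"slide":[0,-0.008,0],"turn":0},{"hand":0.02,"slide":[0,-0.009,-0.001],"turn":0},{"hand":0.02,"slide":[0,0,0.005],"turn":0},{"hand":0.02,"slide":[0,0,0.004],"turn":0},{"hand":0.02,"slide":[0,0,0.0],"turn":0}]' 25;  python3 - <<'E'
from h import *
p=snapshot("side");c=px(p,np.array([.57,.045,.06]));crop(p,c,50,"side14.png",6)
p=snapshot("wrist");cv2.imwrite("pics/w14.png",cv2.resize(p["frame"][100:345,120:520,::-1],None,fx=2,fy=2))
print(get_state()["contact_force"],get_state()["tool_pos"],rot()[:,1])
E
```

```text
clock: 10.88
tool_pos: [0.5294, 0.0483, -0.0068]
eef_rot: [0.756, 0.655, -0.0, 0.0]
contact_force: [-0.0, 0.5, 0.0]
opening: 0.225
[-1.22996883  0.23507299  0.59171509] [ 0.52945781  0.04828662 -0.00651902] [ 9.89781136e-01 -1.42594653e-01  2.60311006e-04]
```

View pics/w14.png

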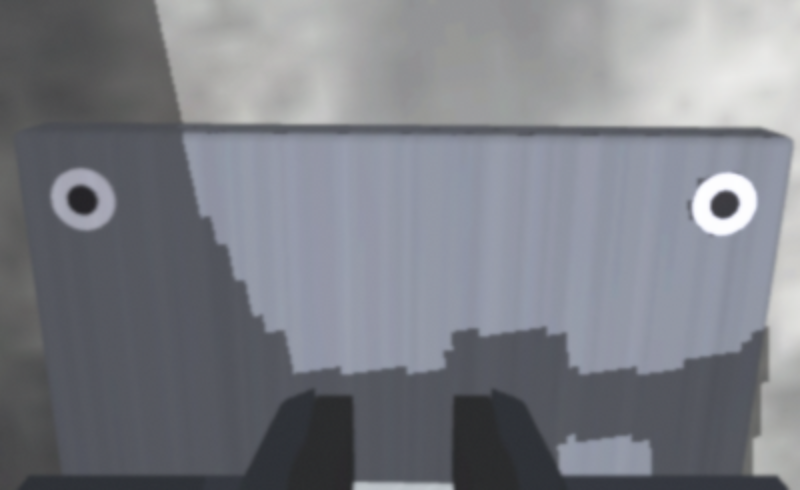

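View pics/side14.png

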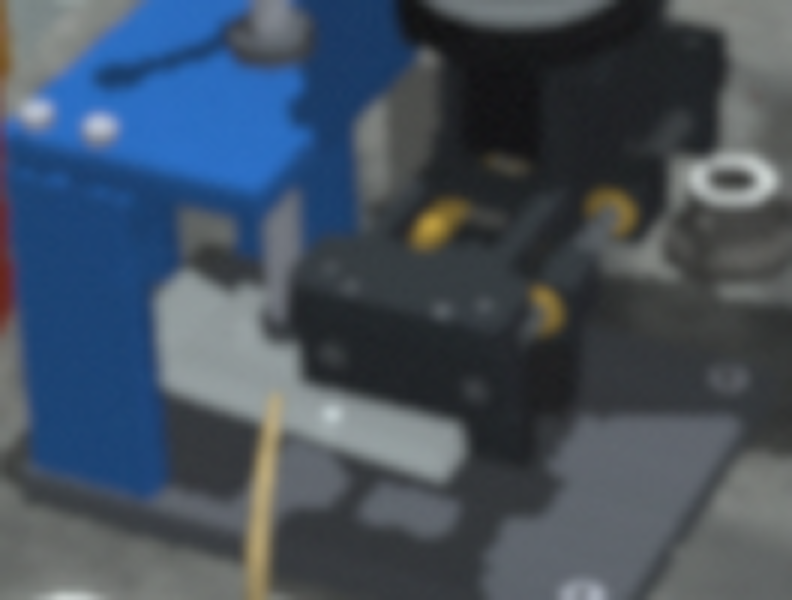

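```bash
python3 -m creep '[{"hand":0.02,"slide":[0,0,0.004],"turn":0},{"hand":0.02,"slide":[0,0,0],"turn":0}]' 25; python3 -m creep '[{"hand":0.02,"slide":[0,0,0.003],"turn":0},{"hand":0.02,"slide":[0,0,0],"turn":0}]' 25; python3 - <<'E'
from h import *
p=snapshot("side");s=get_state()["tool_pos"];R=rot();print(s,get_state()["contact_force"])
c=px(p,np.array([.54,.045,.03]));crop(p,c,35,"side15.png",9)
p=snapshot("scene");c=px(p,np.array([.54,.045,.03]));crop(p,c,35,"scene15.png",9)
E
```

```text
clock: 11.22
tool_pos: [0.5291, 0.0484, -0.0107]
eef_rot: [0.756, 0.655, -0.0, -0.0]
contact_force: [-0.3, 0.6, -0.3]
opening: 0.224
clock: 11.48
tool_pos: [0.529, 0.0484, -0.0136]
eef_rot: [0.756, 0.655, -0.0, -0.0]
contact_force: [0.4, -0.2, -0.4]
opening: 0.226
[ 0.52909842  0.0483492  -0.01351262] [ 0.4048152  -0.2303062   0.36872567]
```

View pics/side15.png

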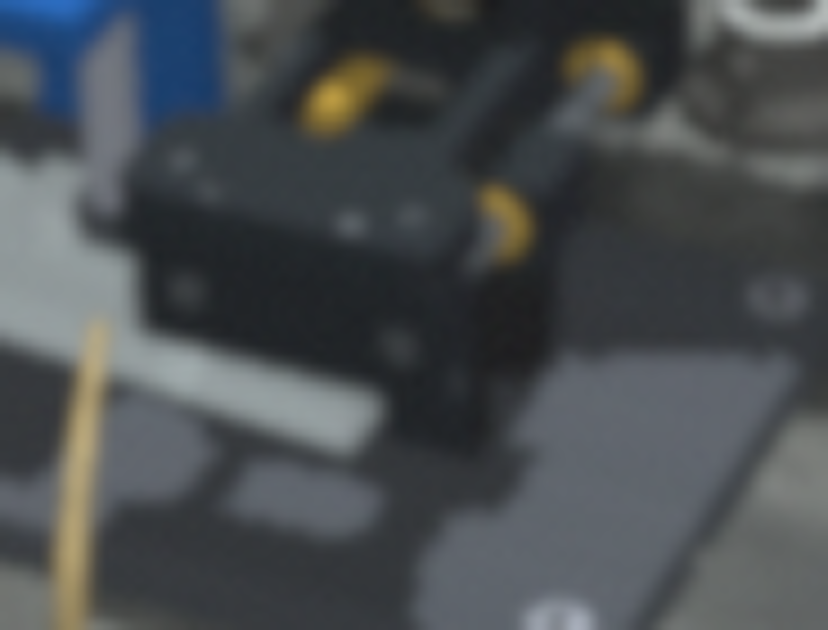

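View pics/scene15.png

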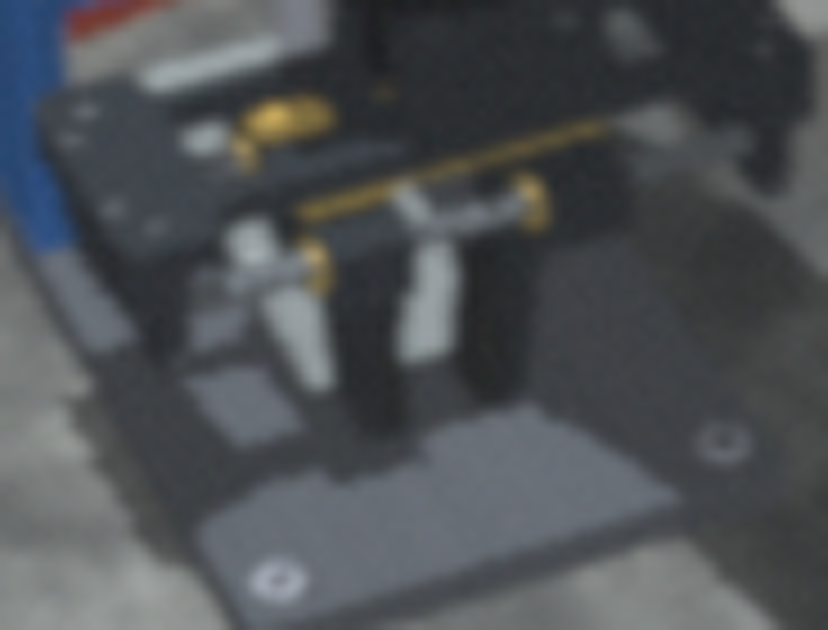

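```bash
python3 -m creep '[{"hand":0.02,"slide":[0,0.003,0.001],"turn":0},{"hand":0.02,"slide":[0,0.003,0],"turn":0},{"hand":0.02,"slide":[0,0.002,0],"turn":0},{"hand":0.02,"slide":[0,0.002,0],"turn":0},{"hand":0.02,"slide":[0,0,0],"turn":0}]' 25; python3 - <<'E'
from h import *
p=snapshot("side");s=get_state()["tool_pos"];R=rot();print(s,get_state()["contact_force"])
c=px(p,np.array([.58,.045,.06]));crop(p,c,50,"side16.png",7)
p=snapshot("scene");c=px(p,np.array([.56,.045,.05]));crop(p,c,45,"scene16.png",7)
E
```

```text
clock: 12.2
tool_pos: [0.5299, 0.0482, -0.0138]
eef_rot: [0.755, 0.656, -0.006, -0.005]
contact_force: [-14.9, 3.6, 19.7]
opening: 0.222
[ 0.52989672  0.04819413 -0.01382453] [-15.58813946   3.51717904  19.80341929]
```

View pics/side16.png

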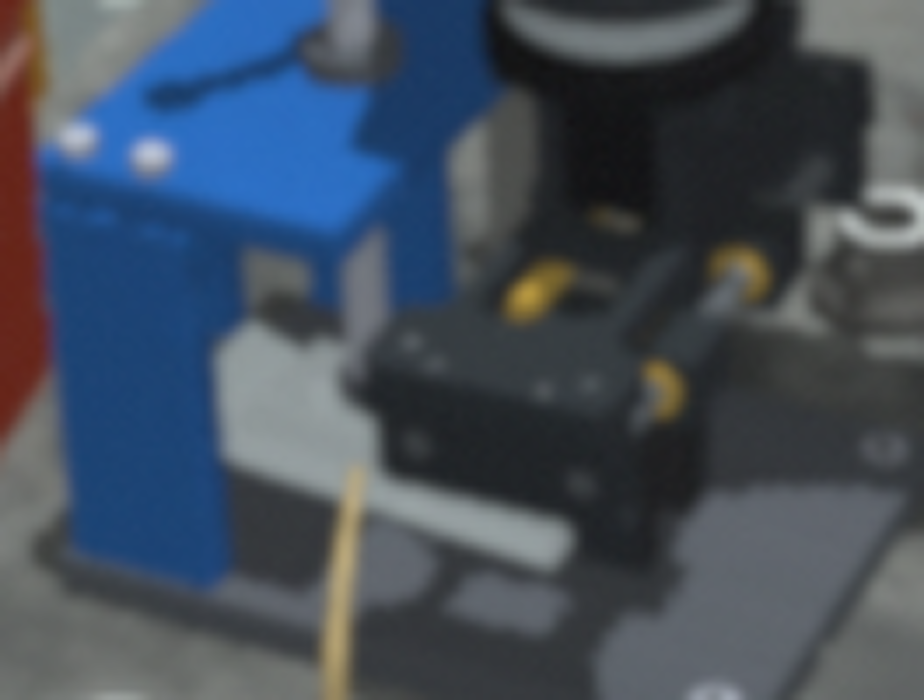

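View pics/scene16.png

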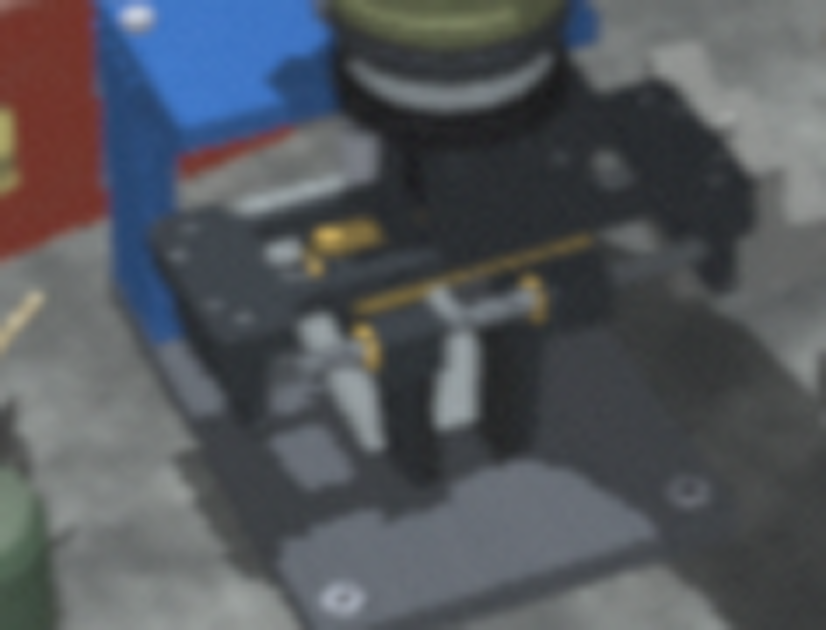

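```bash
python3 -m creep '[{"hand":0.02,"slide":[0,0,-0.002],"turn":0},{"hand":0.02,"slide":[0,0,0],"turn":0}]' 25; python3 -m creep '[{"hand":0.02,"slide":[0,0,-0.001],"turn":0},{"hand":0.02,"slide":[0,0,0],"turn":0}]' 25
```

```text
clock: 12.55
tool_pos: [0.5393, 0.047, -0.0123]
eef_rot: [0.756, 0.655, 0.0, 0.0]
contact_force: [-0.8, 0.3, 0.3]
opening: 0.227
clock: 12.8
tool_pos: [0.54, 0.0467, -0.0114]
eef_rot: [0.756, 0.655, 0.001, 0.0]
contact_force: [0.3, 0.2, -0.5]
opening: 0.228
```

```bash
python3 - <<'E'
from h import *
p=snapshot("side");s=get_state()["tool_pos"];R=rot();print(s,get_state()["contact_force"])
c=px(p,np.array([.58,.045,.06]));crop(p,c,50,"side17.png",7)
p=snapshot("wrist");cv2.imwrite("pics/w17.png",cv2.resize(p["frame"][100:345,120:520,::-1],None,fx=2,fy=2))
E
```

```text
[ 0.53978726  0.04678493 -0.01141156] [ 0.45980591  0.05201348 -0.11810996]
```

View pics/side17.png

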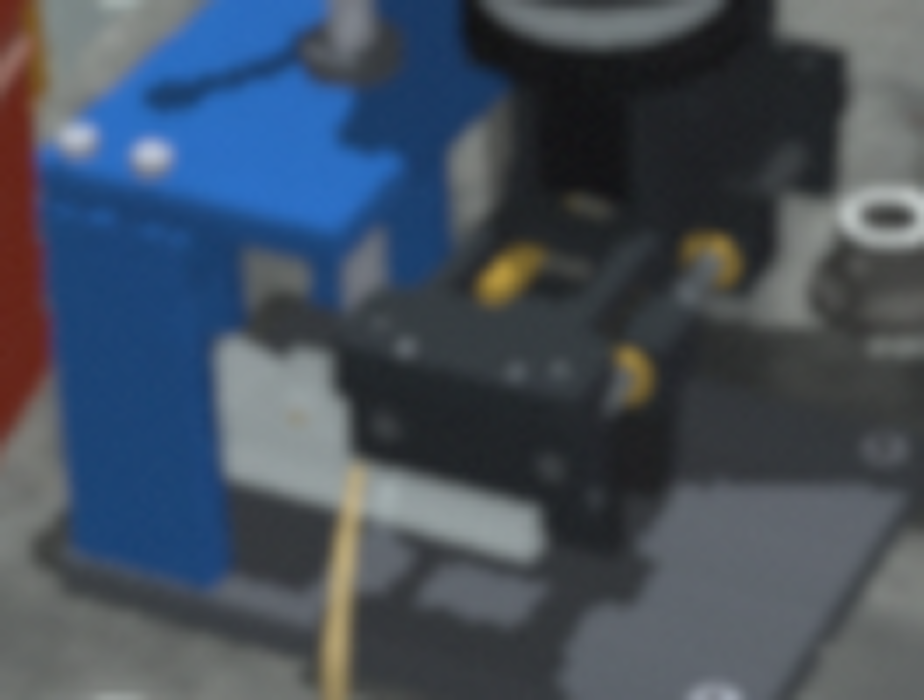

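View pics/w17.png

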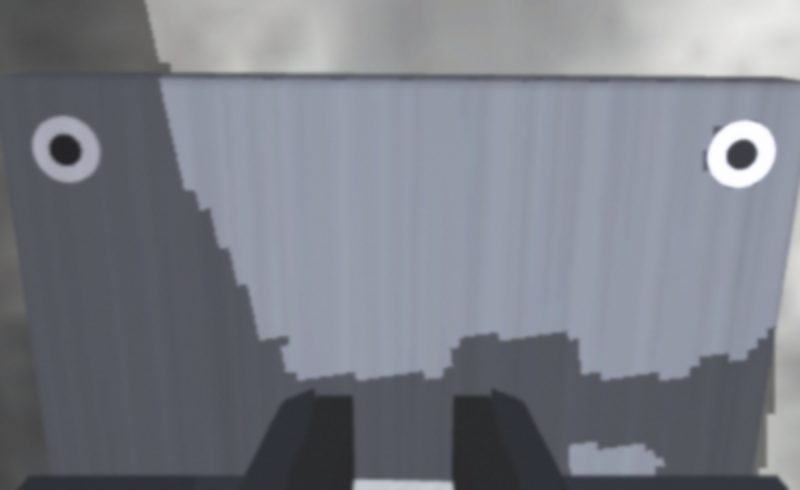

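```bash
python3 - <<'E'
from h import *
p=snapshot("side");c=px(p,np.array([.62,.045,.03]));crop(p,c,25,"side18.png",12)
p=snapshot("scene");c=px(p,np.array([.60,.045,.03]));crop(p,c,30,"scene18.png",10)
for u in [(0,0)]:
    pass
E
```

```text
(no output)
```

View pics/side18.png

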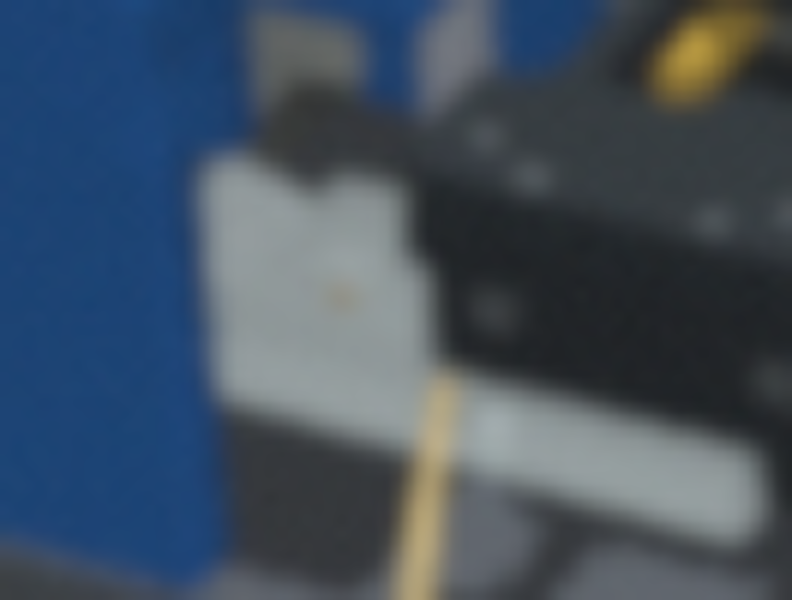

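View pics/scene18.png

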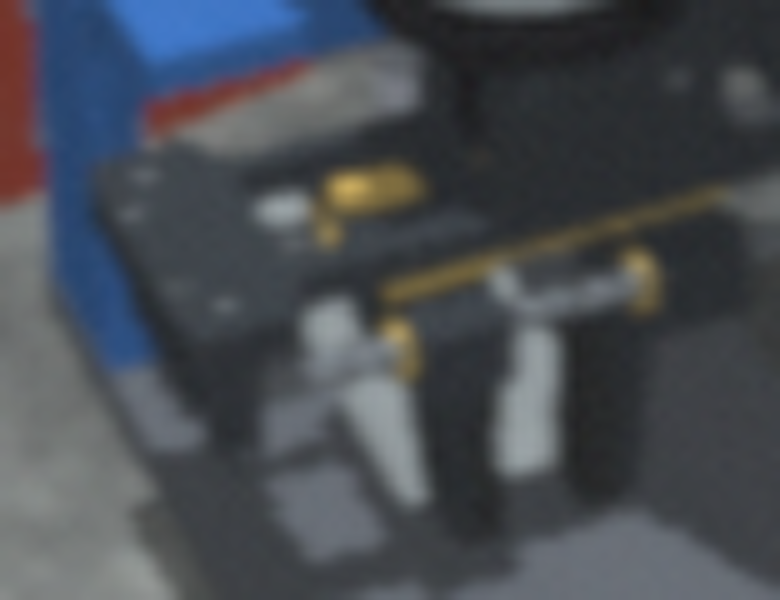

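```bash
python3 -m creep '[{"hand":0.02,"slide":[0,0.0015,0.0005],"turn":0},{"hand":0.02,"slide":[0,0.0015,0],"turn":0},{"hand":0.02,"slide":[0,0,0],"turn":0}]' 25; python3 - <<'E'
from h import *
s=get_state();print(s["tool_pos"],s["contact_force"])
p=snapshot("side");c=px(p,np.array([.60,.045,.04]));crop(p,c,38,"side19.png",9)
E
```

```text
clock: 13.38
tool_pos: [0.5413, 0.0465, -0.012]
eef_rot: [0.756, 0.655, -0.001, -0.0]
contact_force: [-2.0, -0.5, 0.6]
opening: 0.227
[ 0.54133337  0.04646229 -0.01200703] [-1.97393185 -0.54787916  0.63894569]
```

View pics/side19.png

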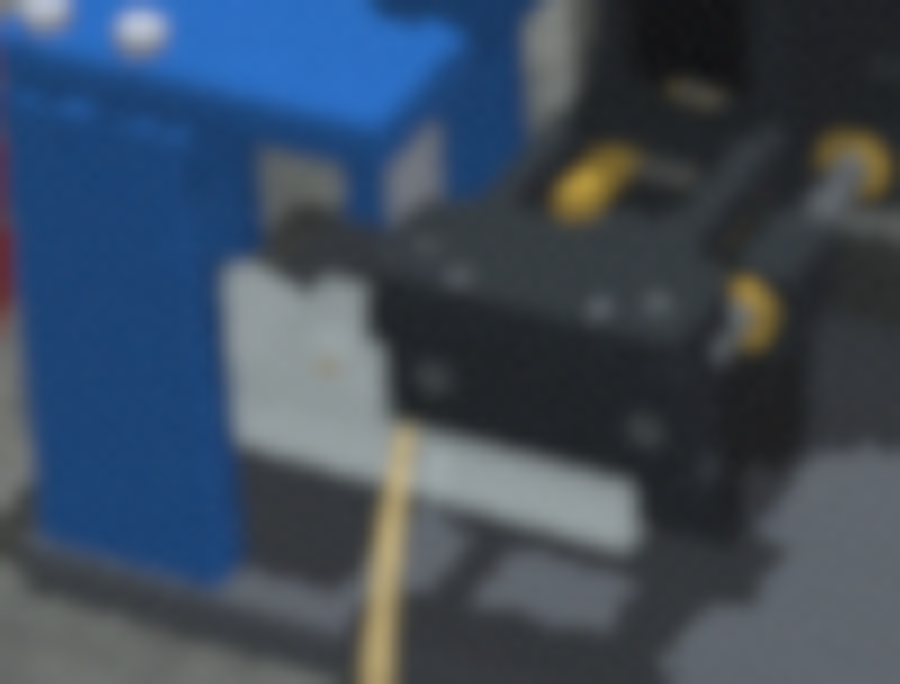

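```bash
python3 -m creep '[{"hand":0.02,"slide":[0,0.0015,0],"turn":0},{"hand":0.02,"slide":[0,0.0,0],"turn":0}]' 25; python3 -m creep '[{"hand":0.02,"slide":[0,0.0015,0],"turn":0},{"hand":0.02,"slide":[0,0,0],"turn":0}]' 25; python3 - <<'E'
from h import *
s=get_state();print(s["tool_pos"],s["contact_force"])
p=snapshot("side");c=px(p,np.array([.60,.045,.04]));crop(p,c,38,"side20.png",9)
E
```

```text
clock: 13.68
tool_pos: [0.5437, 0.0461, -0.012]
eef_rot: [0.756, 0.655, 0.0, 0.0]
contact_force: [-1.7, -0.9, -0.6]
opening: 0.226
clock: 13.92
tool_pos: [0.5448, 0.0459, -0.012]
eef_rot: [0.756, 0.655, -0.0, -0.0]
contact_force: [-1.9, 0.2, -0.4]
opening: 0.224
[ 0.54475205  0.04594272 -0.01199582] [-1.92613324  0.2435937  -0.36107347]
```

View pics/side20.png

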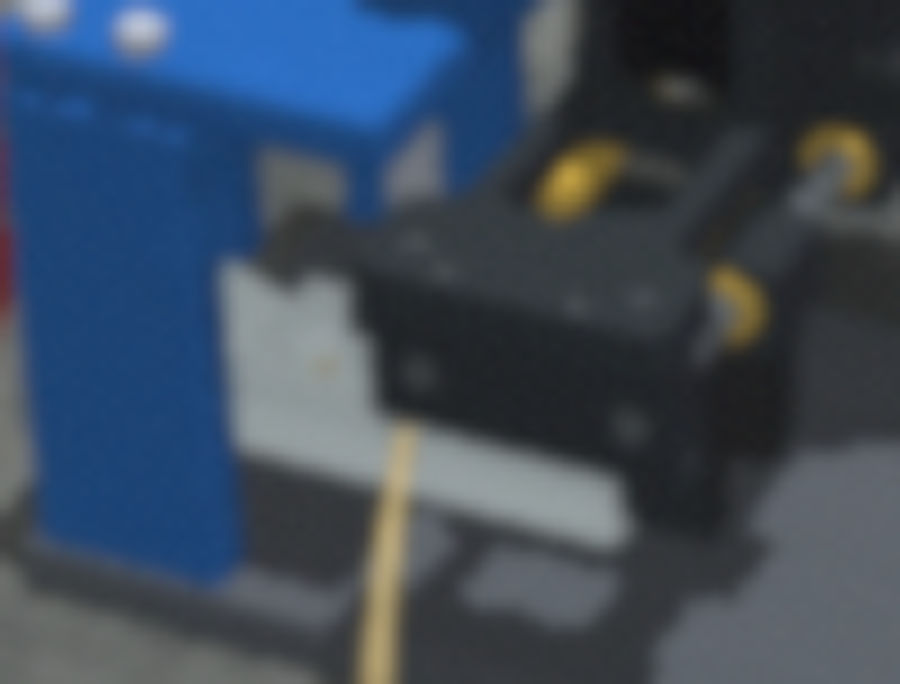

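```bash
python3 -m creep '[{"hand":0.02,"slide":[0,-0.01,0],"turn":0},{"hand":0.02,"slide":[0,-0.03,0],"turn":0},{"hand":0.02,"slide":[0,-0.03,-0.03],"turn":0},{"hand":0.02,"slide":[0,-0.03,-0.04],"turn":0},{"hand":0.03,"slide":[0,0,0],"turn":0}]' 25; python3 - <<'E'
from h import *
s=get_state();print(s["tool_pos"],s["contact_force"])
P={n:snapshot(n) for n in ["side","scene","wrist"]}
crop(P["side"],px(P["side"],np.array([.59,.045,.04])),40,"side21.png",9)
crop(P["scene"],px(P["scene"],np.array([.60,.045,.04])),40,"scene21.png",9)
cv2.imwrite("pics/w21.png",P["wrist"]["frame"][:,:,::-1])
E
```

```text
clock: 14.6
tool_pos: [0.4451, 0.0611, 0.0602]
eef_rot: [0.755, 0.656, 0.001, 0.0]
contact_force: [-0.3, 1.0, 0.4]
opening: 0.32
[0.44514854 0.06111923 0.06018595] [-0.27094845  1.03314869  0.36057578]
```

View pics/side21.png

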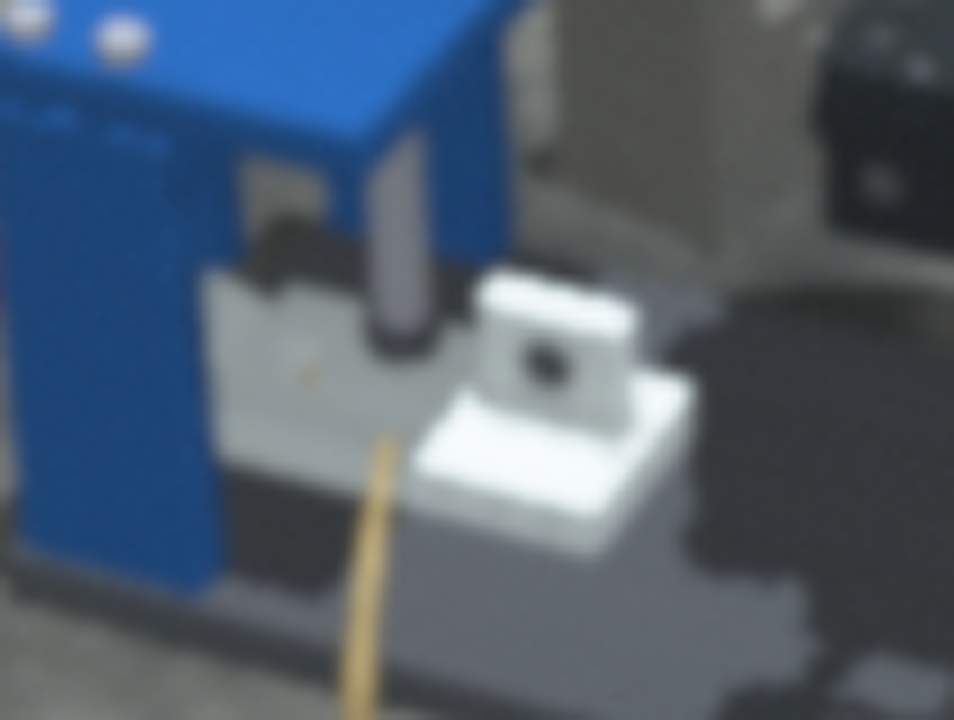

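View pics/scene21.png

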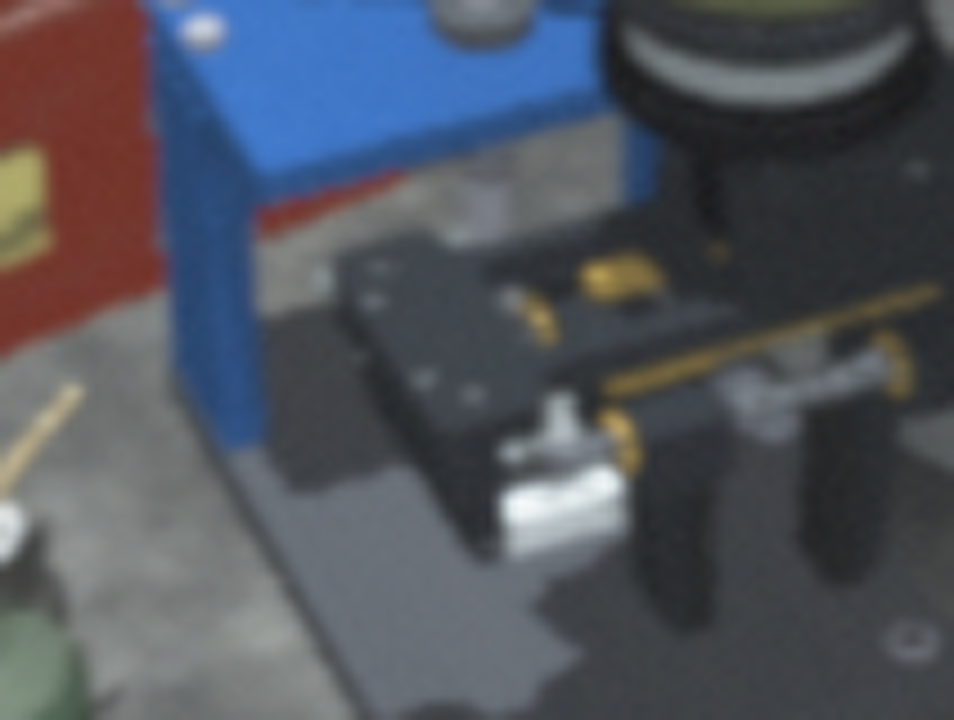

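View pics/w21.png

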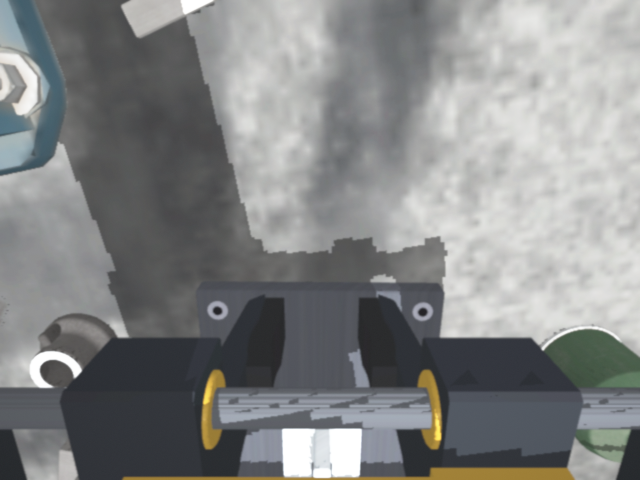

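```bash
cat > ov.py <<'E'
from h import *
def overlay(p,name,q,k=5,ctr=(.60,.04,.05),h=60,dh=(0,0),tilt=0):
    c,s=np.cos(q[2]),np.sin(q[2])
    def W(l): l=np.array(l)/1000;return np.array([q[0]+c*l[0]-s*l[1],q[1]+s*l[0]+c*l[1],l[2]])
    x,y=px(p,np.array(ctr)).astype(int);x0,y0=x-int(h*1.33),y-h
    g=cv2.resize(p["frame"][y0:y0+2*h,x0:x0+int(2.66*h),::-1].copy(),None,fx=k,fy=k,interpolation=cv2.INTER_CUBIC)
    def L(a,b,col):
        A,B=[tuple(int(v) for v in ((px(p,W(t))-[x0,y0]+.5)*k)) for t in (a,b)];cv2.line(g,A,B,col,1,cv2.LINE_AA)
    def P(pts,col,cl=True):
        for i in range(len(pts)-(0 if cl else 1)): L(pts[i],pts[(i+1)%len(pts)],col)
    G=(0,255,0);Y=(0,255,255)
    P([(-125,-75,15),(-125,75,15),(80,75,15),(80,-75,15)],G)
    P([(-15,-75,144),(-15,75,144),(75,75,144),(75,-75,144)],G)
    P([(-15,-75,130),(-15,75,130)],G)
    hx,hy=45+dh[0],dh[1]
    def B(l): # bracket local (from hole), tilt about rear edge
        X=l[0]+85;z=l[2];return (hx-85+X*np.cos(tilt)-z*np.sin(tilt),hy+l[1],15+X*np.sin(tilt)+z*np.cos(tilt))
    for z in (0,12): P([B((-85,-25,z)),B((-85,25,z)),B((15,25,z)),B((15,-25,z))],Y)
    P([B((-82,0,45)),B((-48,0,45))],(0,0,255))
    P([B((7*np.cos(t),7*np.sin(t),12)) for t in np.linspace(0,6.28,16)],(255,0,255))
    P([(45+2.5*np.cos(t),2.5*np.sin(t),21) for t in np.linspace(0,6.28,10)],(255,128,0))
    cv2.imwrite("pics/"+name,g)
E
python3 - <<'E'
from ov import *
p=snapshot("side");np.savez("s22.npz",**{k:p[k] for k in ("frame","depth","mtx","camera_from_world")})
overlay(p,"ov1.png",[.593,.0402,-.1445])
overlay(p,"ov2.png",[.593,.0402,-.1445],tilt=6/85.)
E
```

```text
(no output)
```

View pics/ov1.png

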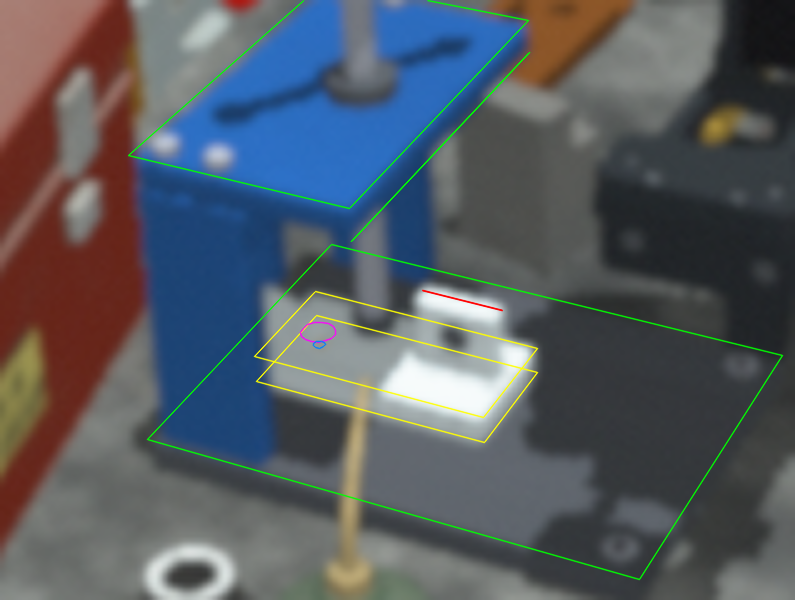

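View pics/ov2.png

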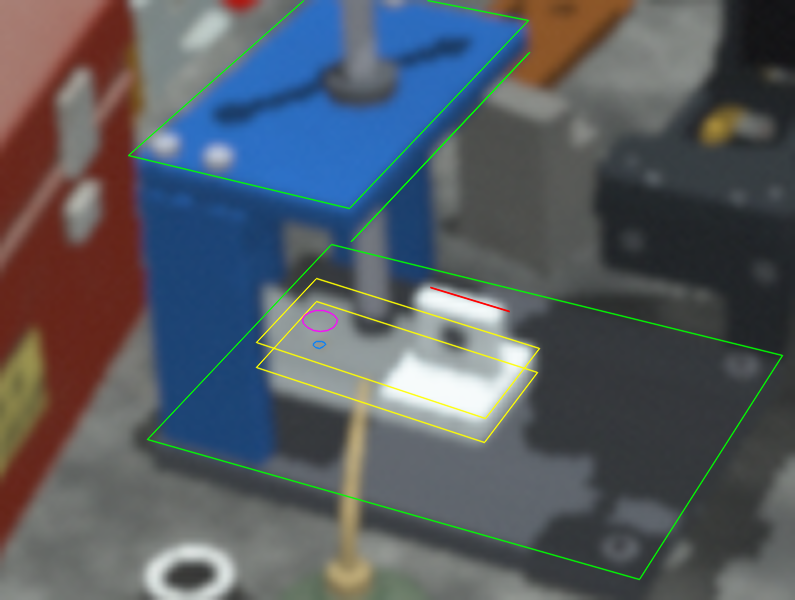

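```bash
python3 - <<'E'
from ov import *
p=dict(np.load("s22.npz"))
overlay(p,"ov3.png",[.593,.0402,-.1445],k=12,ctr=(.60,.045,.025),h=25)
E
```

```text
(no output)
```

View pics/ov3.png

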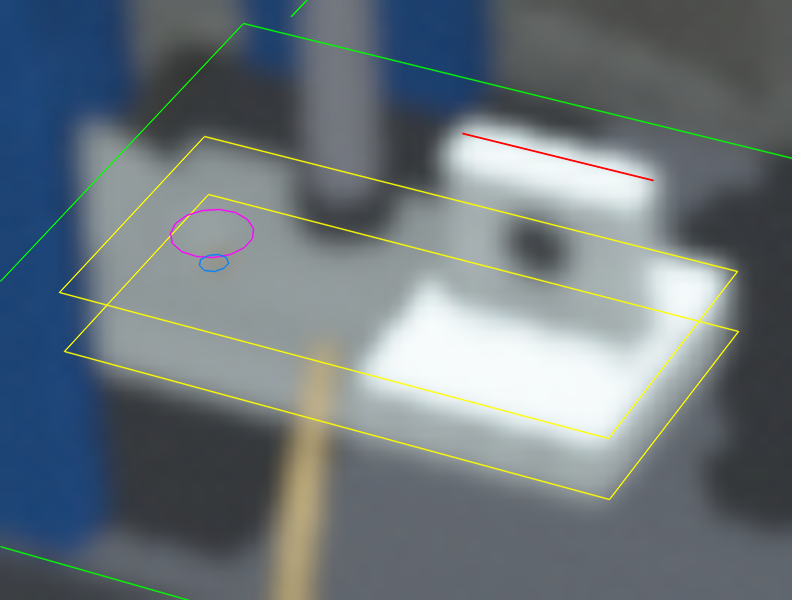

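Overlay of the seated-and-flat model on the side picture matches to about 1 px, with the front bottom edge on or below the prediction, and brass shows in the hole. The bracket has dropped. On to the T-handle.

```bash
python3 -m creep '[{"hand":0.05,"slide":[0,0,-0.05],"turn":0},{"hand":0.05,"slide":[0,0,-0.05],"turn":0},{"hand":0.05,"slide":[0,0,-0.05],"turn":0},{"hand":0.05,"slide":[0,0,-0.04],"turn":0},{"hand":0.05,"slide":[0,0.03,0],"turn":0}]' 25; python3 -m creep '[{"hand":0.05,"slide":[0,0.045,0],"turn":0},{"hand":0.05,"slide":[0,0.04,0],"turn":0},{"hand":0.05,"slide":[0,0.03,0],"turn":0},{"hand":0.05,"slide":[0,0,0],"turn":0}]'; python3 - <<'E'
from h import *
s=get_state();print(s["tool_pos"],s["contact_force"],s["q"])
p=snapshot("wrist");cv2.imwrite("pics/w30.png",p["frame"][:,:,::-1])
np.savez("w30.npz",**{k:p[k] for k in ("frame","depth","mtx","camera_from_world")})
E
```

```text
clock: 15.42
tool_pos: [0.4773, 0.0565, 0.2505]
eef_rot: [0.756, 0.655, 0.002, 0.001]
contact_force: [0.3, 0.3, -0.8]
opening: 0.569
clock: 15.92
tool_pos: [0.5915, 0.0388, 0.2465]
eef_rot: [0.756, 0.654, -0.0, 0.0]
contact_force: [0.1, -0.0, 0.4]
opening: 0.565
[0.59150015 0.03883759 0.24651197] [ 0.08603843 -0.03282832  0.38792724] [-0.09210478  0.59949814 -0.08804604  1.62470515  0.06261235  0.92013344
  1.22312423]
```

View pics/w30.png

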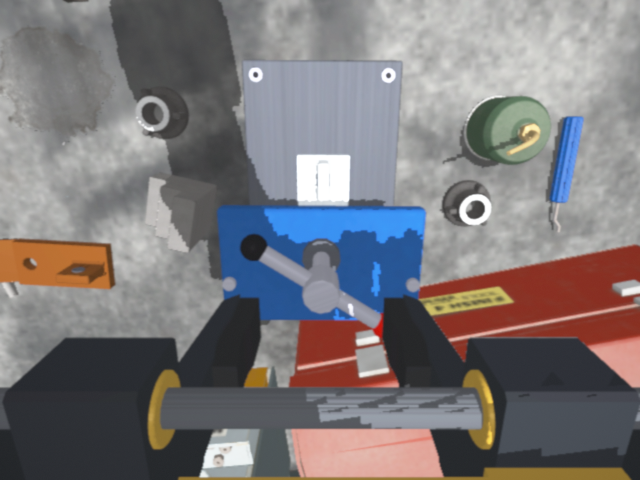

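```bash
python3 - <<'E'
from h import *
p=dict(np.load("w30.npz"));s=get_state()["tool_pos"];R=rot()
h=w(p,(321,292),z=.212);b=w(p,(254,247),z=.2)
print(h,b,"depth hub",w(p,(321,292)),"black",w(p,(254,247)))
print("hub in tool",R.T@(h-s)); d=h[:2]-b[:2];print(np.linalg.norm(d),np.degrees(np.arctan2(d[1],d[0])))
# step: bed straightness, bracket
print("tool x ang",np.degrees(np.arctan2(R[1,0],R[0,0])))
E
```

```text
[0.61166477 0.03572708 0.212     ] [5.83076541e-01 2.74582252e-04 2.00000000e-01] depth hub [0.61078096 0.03585543 0.21385987] black [0.58045471 0.00210747 0.20816311]
hub in tool [-0.00036629  0.02232749  0.03461305]
0.045543016670968335 51.11794349954705
tool x ang 81.75438203154064
```

```bash
python3 -m creep '[{"hand":0.05,"slide":[0,0.012,0],"turn":0},{"hand":0.05,"slide":[0,0.0095,0],"turn":0},{"hand":0.05,"slide":[0,0,0],"turn":-10},{"hand":0.05,"slide":[0,0,0],"turn":-10},{"hand":0.05,"slide":[0,0,0],"turn":-10}]' 40; python3 -m creep '[{"hand":0.05,"slide":[0,0,0],"turn":-10},{"hand":0.05,"slide":[0,0,0],"turn":-10},{"hand":0.05,"slide":[0,0,0.0],"turn":-9.5},{"hand":0.05,"slide":[0,0,0.025],"turn":0},{"hand":0.05,"slide":[0,0,0],"turn":0}]'; python3 - <<'E'
from h import *
s=get_state();print(s["tool_pos"],s["contact_force"],s["q"]);R=rot();print(np.degrees(np.arctan2(R[1,0],R[0,0])))
p=snapshot("wrist");cv2.imwrite("pics/w31.png",p["frame"][:,:,::-1])
for n in ["side"]:
    p=snapshot(n);crop(p,px(p,s["tool_pos"]),60,"side31.png",5)
E
```

```text
clock: 16.6
tool_pos: [0.6111, 0.0367, 0.2482]
eef_rot: [0.558, 0.83, 0.0, 0.0]
contact_force: [-0.4, -0.4, 0.2]
opening: 0.566
clock: 17.23
tool_pos: [0.6097, 0.0361, 0.2217]
eef_rot: [0.331, 0.944, -0.001, -0.002]
contact_force: [0.2, -0.3, 0.0]
opening: 0.568
[0.60965291 0.03609437 0.22173683] [ 0.15933665 -0.31859775  0.00371381] [ 0.07575256  0.67309585 -0.37599841  1.58659511  0.28704165  0.94071851
  2.06947302]
141.30266040266204
```

View pics/w31.png

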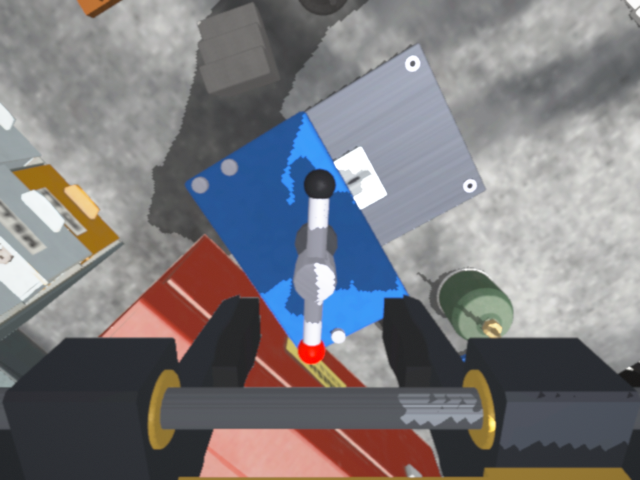

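View pics/side31.png

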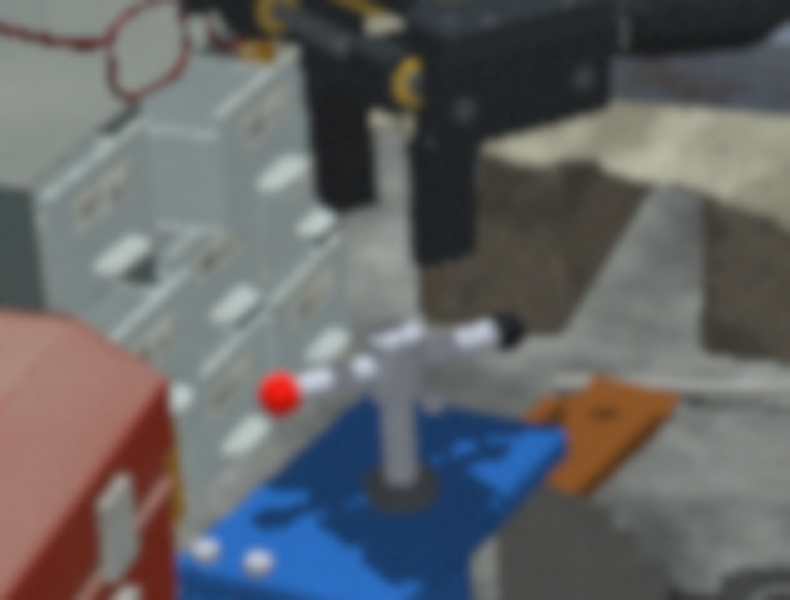

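```bash
python3 - <<'E'
from h import *
p=snapshot("wrist");s=get_state()["tool_pos"];R=rot();print(s)
print(px(p,[s[0],s[1],.213]))
h=w(p,(317,280),z=.213);print("hub in tool",R.T@(h-s))
b=w(p,(319,184),z=.2);r=w(p,(311,352),z=.2);m=(b+r)/2;print("mid of balls in tool",R.T@(m-s),np.linalg.norm(b-r),np.degrees(np.arctan2(*(R.T@(r-b))[:2])))
E
```

```text
[0.611423   0.03675058 0.22393949]
[322.20469162 277.34699511]
hub in tool [-0.00261299  0.00144548  0.01094311]
mid of balls in tool [-0.00395349  0.00367101  0.02394636] 0.09733369767485371 -2.756615138022197
```

```bash
python3 -m creep '[{"hand":0.05,"slide":[-0.0025,0.0015,0],"turn":2.7},{"hand":0.05,"slide":[0,0,0.025],"turn":0},{"hand":0.05,"slide":[0,0,0.02],"turn":0},{"hand":0.05,"slide":[0,0,0.015],"turn":0},{"hand":0.05,"slide":[0,0,0],"turn":0}]'; python3 - <<'E'
from h import *
s=get_state();print(s["tool_pos"],s["contact_force"]);R=rot()
p=snapshot("wrist");cv2.imwrite("pics/w32.png",p["frame"][:,:,::-1])
for n in ["side"]:
    p=snapshot(n);crop(p,px(p,s["tool_pos"]+[0,0,.03]),50,"side32.png",6)
E
```

```text
clock: 18.0
tool_pos: [0.6133, 0.0362, 0.1624]
eef_rot: [0.354, 0.935, -0.0, -0.001]
contact_force: [-1.2, 0.5, -0.2]
opening: 0.571
[0.61330193 0.03615999 0.16239997] [-1.24871424  0.49917326 -0.24469473]
```

View pics/w32.png

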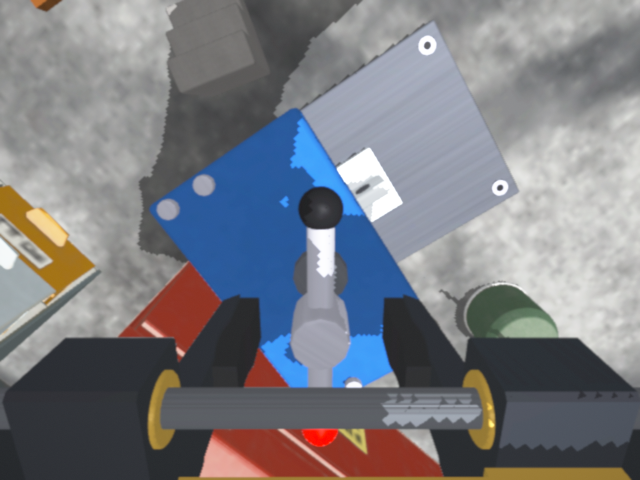

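View pics/side32.png

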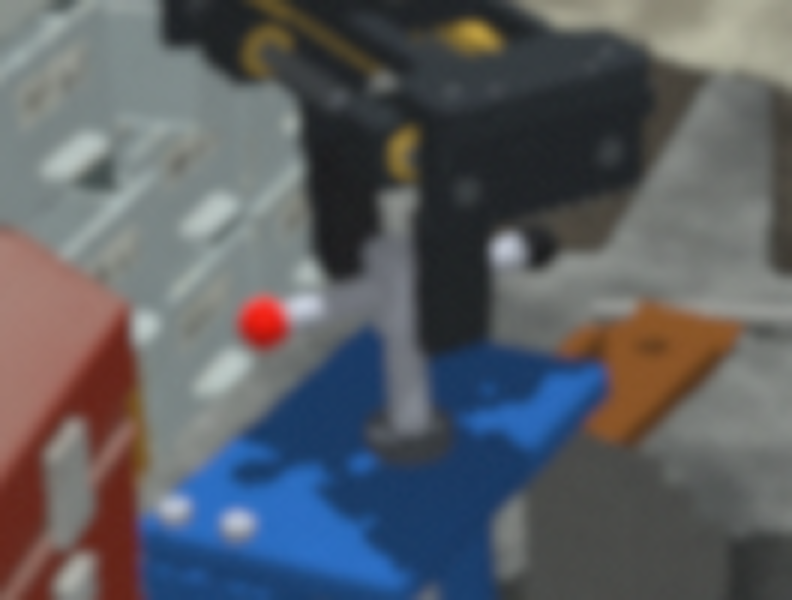

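```bash
python3 -m creep '[{"hand":0.0,"slide":[0,0,0.001],"turn":0},{"hand":0.0,"slide":[0,0,0.001],"turn":0},{"hand":0.0,"slide":[0,0,0],"turn":0},{"hand":0.0,"slide":[0,0,0],"turn":0}]' 45; python3 -m creep '[{"hand":0.0,"slide":[0,0,0.0003],"turn":10},{"hand":0.0,"slide":[0,0,0.0003],"turn":10},{"hand":0.0,"slide":[0,0,0.0003],"turn":10},{"hand":0.0,"slide":[0,0,0],"turn":0}]'; python3 - <<'E'
from h import *
s=get_state();print(s["tool_pos"],s["contact_force"],s["moment"],s["opening"]*.0881);R=rot();print(np.degrees(np.arctan2(R[1,0],R[0,0])))
p=snapshot("wrist");cv2.imwrite("pics/w33.png",p["frame"][:,:,::-1])
E
```

```text
clock: 18.6
tool_pos: [0.614, 0.0361, 0.1613]
eef_rot: [0.353, 0.935, 0.0, 0.0]
contact_force: [-0.7, -0.4, 0.9]
opening: 0.238
clock: 19.1
tool_pos: [0.6142, 0.0358, 0.1603]
eef_rot: [0.583, 0.813, -0.0, 0.001]
contact_force: [2.2, -1.8, 0.5]
opening: 0.236
[0.61419263 0.03575191 0.16033479] [ 2.22379171 -1.81580669  0.53510696] [-0.27008838 -0.25201219 -0.06084619] 0.020754121165985122
108.68654445198474
```

View pics/w33.png

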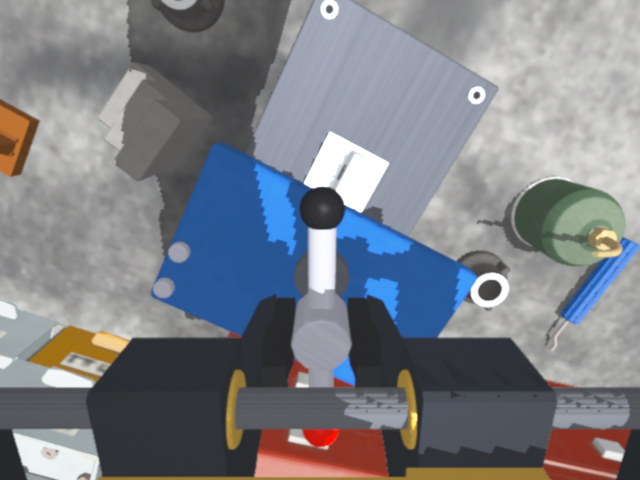

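```bash
for i in 1 2; do :; done; python3 -m creep '[{"hand":0.0,"slide":[0,0,0.0003],"turn":10},{"hand":0.0,"slide":[0,0,0.0003],"turn":10},{"hand":0.0,"slide":[0,0,0.0003],"turn":10},{"hand":0.0,"slide":[0,0,0.0003],"turn":10},{"hand":0.0,"slide":[0,0,0.0003],"turn":10}]'; python3 -m creep '[{"hand":0.0,"slide":[0,0,0.0003],"turn":10},{"hand":0.0,"slide":[0,0,0.0003],"turn":10},{"hand":0.0,"slide":[0,0,0.0003],"turn":10},{"hand":0.0,"slide":[0,0,0.0003],"turn":10},{"hand":0.0,"slide":[0,0,0.0003],"turn":10}]'; python3 -m creep '[{"hand":0.0,"slide":[0,0,0.0003],"turn":10},{"hand":0.0,"slide":[0,0,0.0003],"turn":10},{"hand":0.0,"slide":[0,0,0.0003],"turn":10},{"hand":0.0,"slide":[0,0,0.0003],"turn":10},{"hand":0.0,"slide":[0,0,0.0003],"turn":10}]';python3 -m creep '[{"hand":0.0,"slide":[0,0,0.0003],"turn":10},{"hand":0.0,"slide":[0,0,0.0003],"turn":10},{"hand":0.0,"slide":[0,0,0],"turn":0}]'; python3 - <<'E'
from h import *
s=get_state();print(s["tool_pos"],s["contact_force"],s["moment"],s["opening"]*.0881,s["q"]);R=rot();print(np.degrees(np.arctan2(R[1,0],R[0,0])))
p=snapshot("wrist");cv2.imwrite("pics/w34.png",p["frame"][:,:,::-1])
E
```

```text
clock: 19.77
tool_pos: [0.6142, 0.0351, 0.1588]
eef_rot: [0.873, 0.488, 0.0, 0.001]
contact_force: [0.3, -3.1, -1.2]
opening: 0.234
clock: 20.4
tool_pos: [0.6136, 0.0347, 0.1572]
eef_rot: [0.997, 0.073, -0.0, 0.001]
contact_force: [-0.9, -3.5, -0.2]
opening: 0.233
clock: 21.02
tool_pos: [0.6129, 0.0349, 0.1556]
eef_rot: [0.935, -0.355, -0.001, 0.001]
contact_force: [-1.4, -3.4, 1.3]
opening: 0.242
clock: 21.4
tool_pos: [0.6127, 0.0351, 0.155]
eef_rot: [0.861, -0.509, -0.001, 0.001]
contact_force: [-2.7, -4.0, 3.9]
opening: 0.238
[0.61273625 0.03507223 0.15498695] [-2.72901328 -3.96453502  3.88754481] [-0.74918572  0.70915312 -0.05435251] 0.020972548657375748 [-0.4810275   0.83972521  0.66740835  1.67813969 -0.65110851  0.86062687
 -0.60307875]
-61.22182398099429
```

View pics/w34.png

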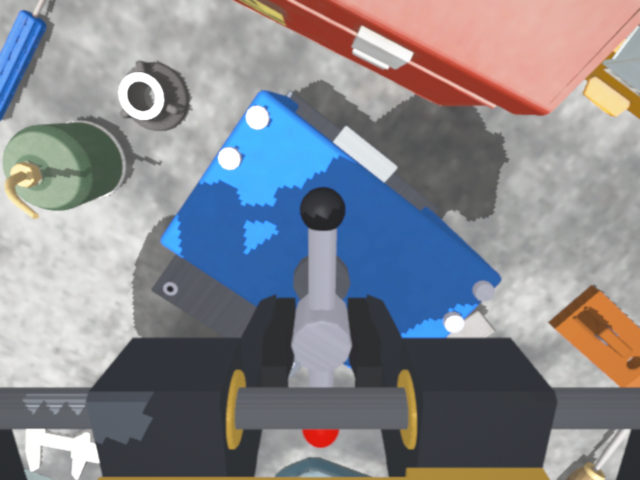

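```bash
python3 -m creep '[{"hand":0.05,"slide":[0,0,0],"turn":0},{"hand":0.05,"slide":[0,0,0],"turn":0},{"hand":0.05,"slide":[0,0,0],"turn":0},{"hand":0.05,"slide":[0,0,-0.02],"turn":0},{"hand":0.05,"slide":[0,0,-0.025],"turn":0}]' 45; python3 -m creep '[{"hand":0.05,"slide":[0,0,0],"turn":-10},{"hand":0.05,"slide":[0,0,0],"turn":-10},{"hand":0.05,"slide":[0,0,0],"turn":-10},{"hand":0.05,"slide":[0,0,0],"turn":-10},{"hand":0.05,"slide":[0,0,0],"turn":-10}]'; python3 -m creep '[{"hand":0.05,"slide":[0,0,0],"turn":-10},{"hand":0.05,"slide":[0,0,0],"turn":-10},{"hand":0.05,"slide":[0,0,0],"turn":-10},{"hand":0.05,"slide":[0,0,0],"turn":-10},{"hand":0.05,"slide":[0,0,0],"turn":-10}]';  python3 -m creep '[{"hand":0.05,"slide":[0,0,0],"turn":-10},{"hand":0.05,"slide":[0,0,0],"turn":-10},{"hand":0.05,"slide":[0,0,0],"turn":-10},{"hand":0.05,"slide":[0,0,0],"turn":-10},{"hand":0.05,"slide":[0,0,0],"turn":-10}]';  python3 -m creep '[{"hand":0.05,"slide":[0,0,0],"turn":-10},{"hand":0.05,"slide":[0,0,0],"turn":-10},{"hand":0.05,"slide":[0,0,0],"turn":-10},{"hand":0.05,"slide":[0,0,0],"turn":0},{"hand":0.05,"slide":[0,0,0],"turn":0}]'; python3 - <<'E'
from h import *
s=get_state();print(s["tool_pos"],s["contact_force"],s["opening"]*.0881,s["q"]);R=rot();print(np.degrees(np.arctan2(R[1,0],R[0,0])))
p=snapshot("wrist");cv2.imwrite("pics/w35.png",p["frame"][:,:,::-1])
print(px(p,[*s["tool_pos"][:2],.206]))
E
```

```text
clock: 22.08
tool_pos: [0.6134, 0.0368, 0.2001]
eef_rot: [0.86, -0.51, -0.001, 0.0]
contact_force: [-0.2, -0.5, -0.1]
opening: 0.563
clock: 22.7
tool_pos: [0.6138, 0.0367, 0.2001]
eef_rot: [0.995, -0.096, 0.0, -0.0]
contact_force: [0.1, -0.6, -0.2]
opening: 0.569
clock: 23.32
tool_pos: [0.6138, 0.0366, 0.2001]
eef_rot: [0.943, 0.334, 0.0, -0.0]
contact_force: [0.1, 0.2, 0.2]
opening: 0.567
clock: 23.95
tool_pos: [0.6138, 0.0365, 0.2001]
eef_rot: [0.713, 0.701, 0.0, -0.0]
contact_force: [0.2, 0.5, 0.5]
opening: 0.568
clock: 24.58
tool_pos: [0.6138, 0.0363, 0.2001]
eef_rot: [0.512, 0.859, 0.0, -0.0]
contact_force: [0.1, 0.3, -0.1]
opening: 0.567
[0.6137615  0.03626622 0.20009127] [ 0.06114502  0.2717289  -0.13371091] 0.049987068849967495 [-0.01655116  0.6868662  -0.20899963  1.60760976  0.17347055  0.86528469
  1.77521624]
118.4562477531064
[322.26972325 290.53934185]
```

View pics/w35.png

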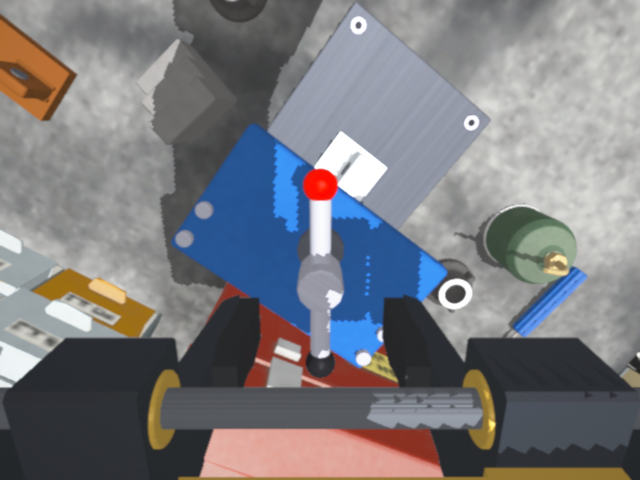

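```bash
python3 -m creep '[{"hand":0.05,"slide":[0,0,0.025],"turn":0},{"hand":0.05,"slide":[0,0,0.02],"turn":0},{"hand":0.0,"slide":[0,0,0],"turn":0},{"hand":0.0,"slide":[0,0,0],"turn":0},{"hand":0.0,"slide":[0,0,0],"turn":0}]' 45; python3 -m creep '[{"hand":0.0,"slide":[0,0,0],"turn":0},{"hand":0.0,"slide":[0,0,0.0003],"turn":10},{"hand":0.0,"slide":[0,0,0.0003],"turn":10},{"hand":0.0,"slide":[0,0,0.0003],"turn":10},{"hand":0.0,"slide":[0,0,0.0003],"turn":10}]'; python3 -m creep '[{"hand":0.0,"slide":[0,0,0.0003],"turn":10},{"hand":0.0,"slide":[0,0,0.0003],"turn":10},{"hand":0.0,"slide":[0,0,0.0003],"turn":10},{"hand":0.0,"slide":[0,0,0.0003],"turn":10},{"hand":0.0,"slide":[0,0,0.0003],"turn":10}]'; python3 -m creep '[{"hand":0.0,"slide":[0,0,0.0003],"turn":10},{"hand":0.0,"slide":[0,0,0.0003],"turn":10},{"hand":0.0,"slide":[0,0,0],"turn":0}]'; python3 - <<'E'
from h import *
s=get_state();print(s["tool_pos"],s["contact_force"],s["moment"],s["opening"]*.0881,s["q"]);R=rot();print(np.degrees(np.arctan2(R[1,0],R[0,0])))
p=snapshot("wrist");cv2.imwrite("pics/w36.png",p["frame"][:,:,::-1])
E
```

```text
clock: 25.25
tool_pos: [0.6145, 0.0364, 0.1561]
eef_rot: [0.511, 0.86, 0.001, 0.001]
contact_force: [1.6, -1.6, 0.2]
opening: 0.252
clock: 25.88
tool_pos: [0.6148, 0.0352, 0.1549]
eef_rot: [0.776, 0.631, 0.001, 0.001]
contact_force: [1.1, -1.9, 1.4]
opening: 0.235
clock: 26.5
tool_pos: [0.6141, 0.0343, 0.1533]
eef_rot: [0.97, 0.244, 0.0, 0.001]
contact_force: [-1.1, -3.4, 1.3]
opening: 0.234
clock: 26.88
tool_pos: [0.6137, 0.0342, 0.1526]
eef_rot: [0.997, 0.075, 0.0, 0.001]
contact_force: [-1.4, -5.1, 5.5]
opening: 0.234
[0.61372427 0.03419616 0.15259351] [-1.4047887  -5.12022039  5.52897204] [-1.08496528  0.48774214 -0.08133658] 0.020584335325931007 [-0.32891263  0.77256511  0.3594465   1.6717452  -0.35934736  0.76279956
  0.34953941]
8.622647446524288
```

View pics/w36.png

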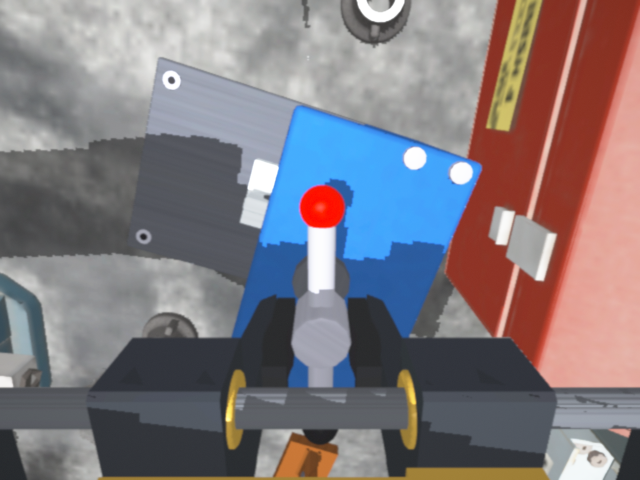

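```bash
for k in 1; do python3 -m creep '[{"hand":0.0,"slide":[0,0,0.0002],"turn":5},{"hand":0.0,"slide":[0,0,0.0001],"turn":4},{"hand":0.0,"slide":[0,0,0],"turn":0}]'; done; python3 - <<'E'
from h import *
s=get_state();print(s["tool_pos"],s["moment"]);R=rot();print(np.degrees(np.arctan2(R[1,0],R[0,0])))
E
python3 -m creep '[{"hand":0.0,"slide":[0,0,0.0002],"turn":5},{"hand":0.0,"slide":[0,0,0.0001],"turn":4},{"hand":0.0,"slide":[0,0,0],"turn":0}]'; python3 - <<'E'
from h import *
s=get_state();print(s["tool_pos"],s["moment"]);R=rot();print(np.degrees(np.arctan2(R[1,0],R[0,0])))
E
```

```text
clock: 27.3
tool_pos: [0.6135, 0.0342, 0.1524]
eef_rot: [1.0, -0.003, 0.0, 0.001]
contact_force: [-2.9, -4.4, 6.6]
opening: 0.236
[0.61351341 0.03419806 0.15239958] [-1.0145809   0.53959347 -0.04838841]
-0.2908507880670152
clock: 27.68
tool_pos: [0.6133, 0.0342, 0.1522]
eef_rot: [0.997, -0.081, -0.0, 0.001]
contact_force: [-3.3, -4.2, 8.0]
opening: 0.237
[0.61333562 0.03420345 0.15224452] [-0.97786769  0.77125108  0.06227385]
-9.27684067723836
```

```bash
python3 -m creep '[{"hand":0.0,"slide":[0,0,0.0001],"turn":5},{"hand":0.0,"slide":[0,0,0],"turn":0}]'; python3 - <<'E'
from h import *
s=get_state();print(s["tool_pos"],s["moment"]);R=rot();print(np.degrees(np.arctan2(R[1,0],R[0,0])))
E
python3 -m creep '[{"hand":0.0,"slide":[0,0,0],"turn":5},{"hand":0.0,"slide":[0,0,0],"turn":0}]'; python3 - <<'E'
from h import *
s=get_state();print(s["tool_pos"],s["moment"]);R=rot();print(np.degrees(np.arctan2(R[1,0],R[0,0])))
p=snapshot("wrist");cv2.imwrite("pics/w37.png",p["frame"][:,:,::-1])
E
```

```text
clock: 27.92
tool_pos: [0.6134, 0.0348, 0.1522]
eef_rot: [0.992, -0.124, -0.0, 0.001]
contact_force: [-3.2, -3.3, 8.3]
opening: 0.236
[0.61338241 0.03483725 0.15224517] [-0.78769542  0.86101305  0.28498888]
-14.191905302804237
clock: 28.18
tool_pos: [0.6136, 0.0357, 0.1522]
eef_rot: [0.986, -0.166, 0.0, 0.0]
contact_force: [-3.1, -2.3, 8.0]
opening: 0.236
[0.61364324 0.03574306 0.15224787] [-0.48415814  0.78166076  0.30206129]
-19.160680187639322
```

View pics/w37.png

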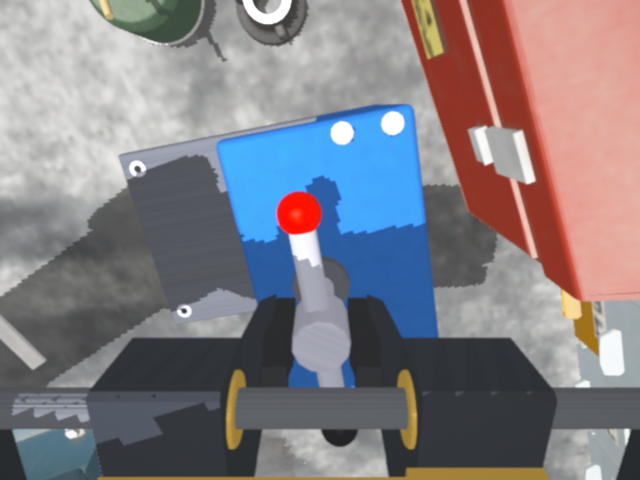

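```bash
python3 -m creep '[{"hand":0.05,"slide":[0,0,0],"turn":0},{"hand":0.05,"slide":[0,0,0],"turn":0},{"hand":0.05,"slide":[0,0,0],"turn":0},{"hand":0.05,"slide":[0,0,-0.03],"turn":0},{"hand":0.05,"slide":[0,0,-0.05],"turn":0}]' 45; python3 -m creep '[{"hand":0.05,"slide":[0,0,-0.05],"turn":-10},{"hand":0.05,"slide":[0,0,-0.02],"turn":-10},{"hand":0.05,"slide":[0,0,0],"turn":-10},{"hand":0.05,"slide":[0,0,0],"turn":-10},{"hand":0.05,"slide":[0,0,0],"turn":-10}]'; python3 -m creep '[{"hand":0.05,"slide":[0,0,0],"turn":-10},{"hand":0.05,"slide":[0,0,0],"turn":-10},{"hand":0.05,"slide":[0,0,0],"turn":-10},{"hand":0.05,"slide":[0,0,0],"turn":-10},{"hand":0.05,"slide":[0,0,0],"turn":-10}]'; python3 -m creep '[{"hand":0.05,"slide":[0,-0.05,0],"turn":0},{"hand":0.05,"slide":[0,-0.05,0],"turn":0},{"hand":0.05,"slide":[0,-0.04,0],"turn":0},{"hand":0.05,"slide":[0,0,0],"turn":0}]'; python3 - <<'E'
from ov import *
s=get_state();print(s["tool_pos"],s["contact_force"])
P={n:snapshot(n) for n in ["wrist","side","scene"]}
cv2.imwrite("pics/w38.png",P["wrist"]["frame"][:,:,::-1])
np.savez("w38.npz",**{k:P["wrist"][k] for k in ("frame","depth","mtx","camera_from_world")})
crop(P["side"],px(P["side"],np.array([.59,.045,.1])),60,"side38.png",6)
overlay(P["side"],"ov38.png",[.593,.0402,-.1445],k=12,ctr=(.60,.045,.025),h=25)
crop(P["scene"],px(P["scene"],np.array([.59,.045,.1])),60,"scene38.png",6)
E
```

```text
clock: 28.85
tool_pos: [0.6124, 0.0368, 0.2302]
eef_rot: [0.986, -0.168, -0.002, 0.0]
contact_force: [0.6, 0.3, 0.7]
opening: 0.567
clock: 29.48
tool_pos: [0.6136, 0.0365, 0.3009]
eef_rot: [0.964, 0.267, -0.0, -0.0]
contact_force: [-0.4, 0.0, 0.3]
opening: 0.566
clock: 30.1
tool_pos: [0.6136, 0.0363, 0.3009]
eef_rot: [0.761, 0.649, -0.0, -0.0]
contact_force: [-0.6, -0.5, 0.2]
opening: 0.571
clock: 30.6
tool_pos: [0.4727, 0.0595, 0.3012]
eef_rot: [0.762, 0.648, -0.001, -0.001]
contact_force: [-0.1, -0.3, 1.2]
opening: 0.57
[0.47270846 0.05954132 0.30124834] [-0.08368946 -0.25996847  1.20368908]
```

View pics/w38.png

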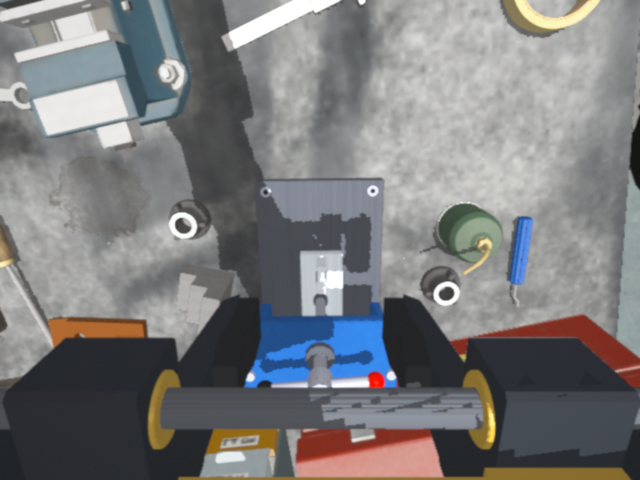

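View pics/side38.png

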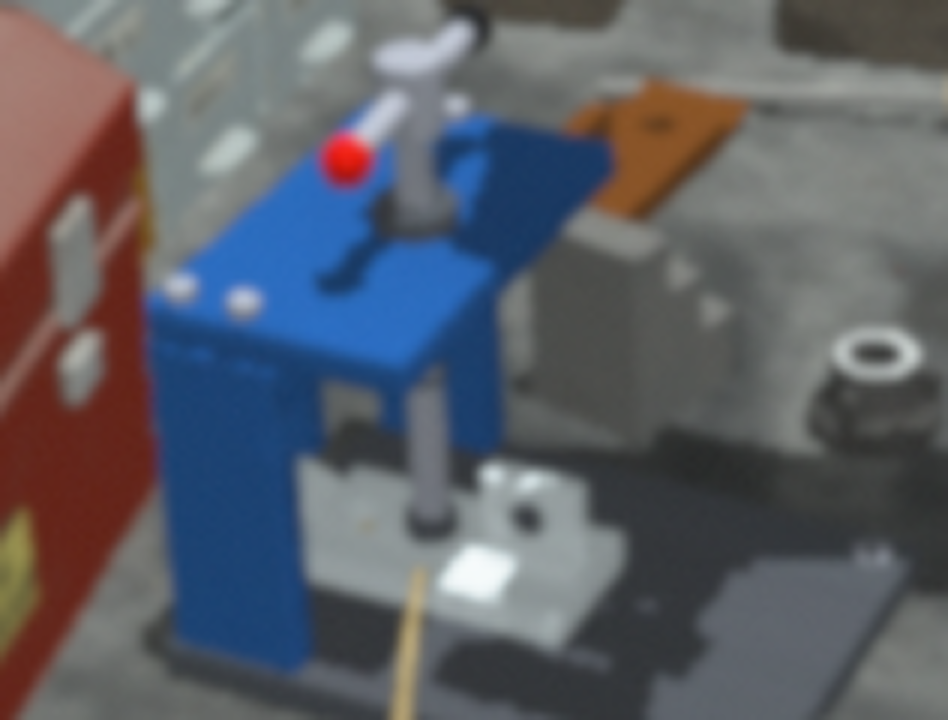

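View pics/ov38.png

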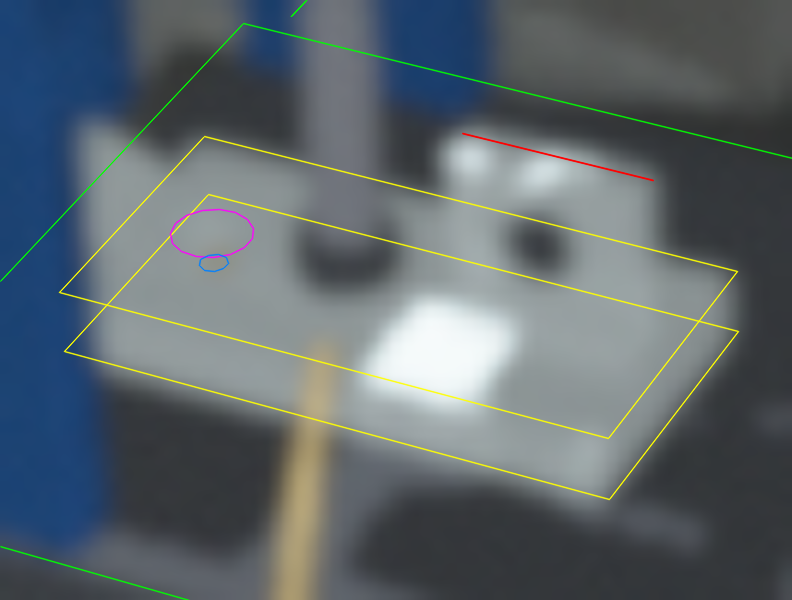

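View pics/scene38.png

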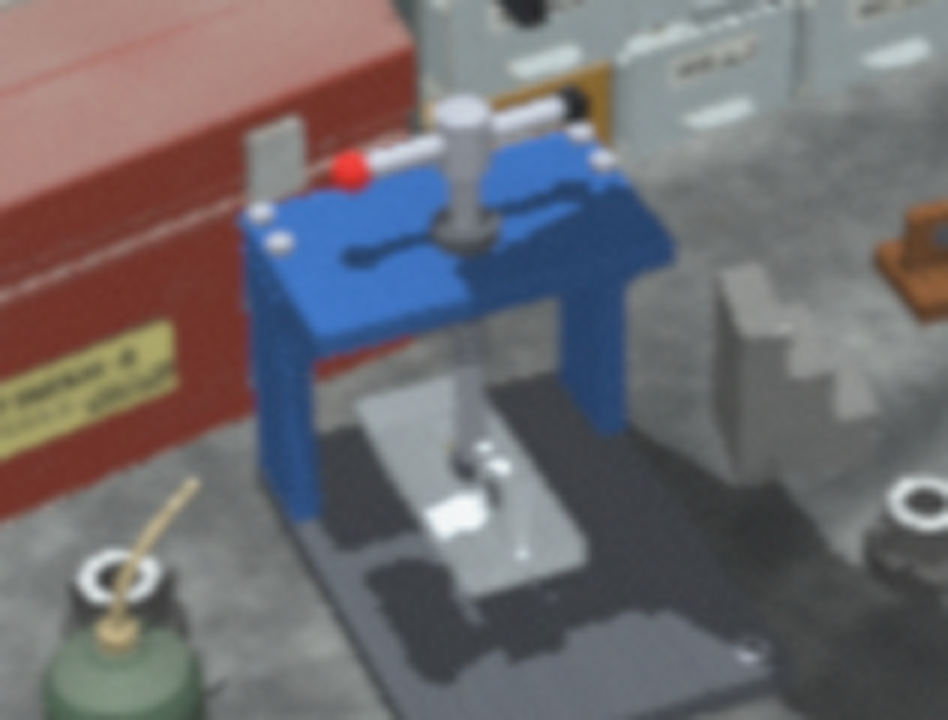

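```bash
python3 - <<'E'
from h import *
p=dict(np.load("w38.npz"))
r=w(p,(376,381),z=.19);b=w(p,(265,386),z=.19);d=(r-b)[:2]
print(np.linalg.norm(d),np.degrees(np.arctan2(d[1],d[0])))
# bed front edge dir
a=w(p,(261,181),z=.015);c=w(p,(383,180),z=.015);e=(c-a)[:2];print(np.degrees(np.arctan2(e[1],e[0])))
g=cv2.resize(p["frame"][170:400,230:410,::-1],None,fx=4,fy=3,interpolation=cv2.INTER_CUBIC)[:600*1];cv2.imwrite("pics/w38c.png",cv2.resize(p["frame"][350:400,230:410,::-1],None,fx=4,fy=4,interpolation=cv2.INTER_CUBIC))
s=snapshot("scene");sd=snapshot("side")
for n,q in (("scene",s),("side",sd)):
    R=pinpoint("tee_red",q)[:1];B=pinpoint("tee_black",q)[:1]
    if R and B:
        r=w(q,R[0]["uv"],z=.19);b=w(q,B[0]["uv"],z=.19);d=(r-b)[:2];print(n,R[0]["conf"],B[0]["conf"],np.linalg.norm(d),np.degrees(np.arctan2(d[1],d[0])))
E
```

```text
0.09444930273804684 83.84159153569034
81.25624470616494
scene 0.75 0.52 0.09994086387460503 93.78013822824991
side 0.95 0.78 0.09597710260596488 87.47773320825621
```

View pics/w38c.png

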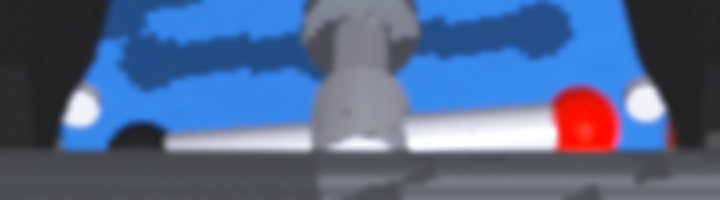

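```bash
python3 -m creep '[{"hand":0.05,"slide":[0,0.05,0],"turn":0},{"hand":0.05,"slide":[0,0.05,-0.02],"turn":0},{"hand":0.05,"slide":[0,0.01,-0.02],"turn":0},{"hand":0.05,"slide":[0,0,0],"turn":0},{"hand":0.05,"slide":[0,0,0],"turn":0}]'; python3 - <<'E'
from h import *
p=snapshot("wrist");cv2.imwrite("pics/w40.png",p["frame"][:,:,::-1])
np.savez("w40.npz",**{k:p[k] for k in ("frame","depth","mtx","camera_from_world")})
f=p["frame"].astype(int)
m=((f[...,0]>170)&(f[...,1]<60)&(f[...,2]<60));m[:,:200]=0;ys,xs=np.nonzero(m[:340]);print(xs.mean(),ys.mean(),len(xs),get_state()["contact_force"])
E
```

```text
clock: 31.68
tool_pos: [0.5829, 0.0413, 0.3402]
eef_rot: [0.762, 0.647, -0.001, -0.001]
contact_force: [-0.9, -0.1, -0.7]
opening: 0.565
375.8051282051282 240.4820512820513 195 [ 0.02922238 -0.00740658  0.56357593]
```

View pics/w40.png

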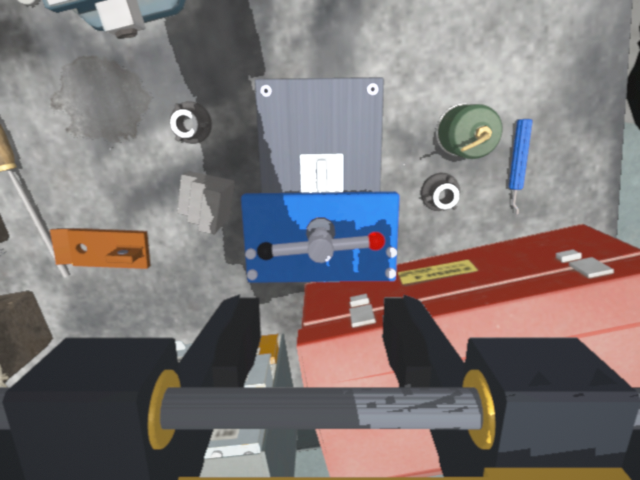

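Wrist view: red ball (376,240), black ball (265,251), bridge edge level. The bar is about 5.5° short of a full turn, so the T-handle is at about 6.19 rad, as expected after spring-back. The neighbouring things are undisturbed. Handing in.

```bash
python3 -c "
from plant import *
print(finish_job())"
```

```text
the job is handed in; nothing more can be done
None
```

I've handed the job in at about 32 s of the 64 s allowed: the bracket is on the dowel and the clamp is wound to its stop. No verdict was reported.

**What I did:** I gripped the lug, straightened the bracket and dragged it under the bridge. I then let go and pushed its rear edge with low fingers until the hole dropped over the dowel. I gripped the T-handle by its hub and wound it clockwise in two goes. At the stop the grip slipped, with about 0.3 N m at the wrist.

**Last checks:**
- **Bracket:** A model of it seated and flat, laid over the side picture, matched to about 1 px, before and after clamping. Brass showed in the hole.
- **T-handle:** In the last wrist picture the bar stood about 5.5° short of a full turn, or about 6.19 rad. That fits the spring-back described.
- **Clamp:** The pad rests on the bracket. I could not measure the clamping force; I infer it from reaching the stop.
- **Surroundings:** The things round the fixture look undisturbed, and the arm was clear.

**What disagreed or went wrong:**
- The fingertips sit about 29–36 mm behind the reported TCP, not 8 mm ahead of it, so the first close missed the lug. I worked from the measured offset after that.
- The gripper body touched the bridge lightly, at about 6 N.
- The fingertips once pressed on the bed at about 20 N. When I raised them, the tool jumped about 10 mm forward against the bracket.
- Network estimates of the handle angle from the fixed cameras were 4–10° off the wrist view. I used the wrist view; even the worst of them still put the handle above 6.0 rad.

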